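Change the bearing housing under two clamp straps

TASK

The nuts are already off this clamping fixture: lift both clamp straps off their studs and lay them side by side on the red mat without disturbing the bright finished housing, then put that housing in the green tray. Set the dark raw housing from the plywood board down into the fixture between the locating pins, and put each strap back over the stud it came from, as it lay before, with one end on the heel rail and the other on the new housing's foot. Leave the oil can and the deburring tool where they are.

Things in the scene. Friction and masses are not known exactly. Their poses are not given: they have to be found in the camera images.
- fixture: Blue plate, 12 mm thick, fixed. Origin: nest centre at bench level; x away from robot. A housing seats on the plate at the origin, length along y, between 6 pins (15 mm high, 3 mm play all round). Pointed studs, 10 mm dia., at x +40, y +-50 mm, tips 64 mm above bench. Steel heel rail, x 71-97 mm, level with the feet: straps lie at x +40 along x, underside 32 mm above bench. Nuts on it are fixed.
- black_strap: Black clamp strap, flat bar 100 (x) x 36 (y) x 14 mm with a through slot 44 x 18 mm at its middle; same turned half round. Origin: centre of underside. 0.3 kg. At the start it lies loose over one of the two studs (either one), one end on the heel rail, the other on a foot of the finished housing.
- yellow_strap: Yellow zinc-plated clamp strap, flat bar 100 (x) x 36 (y) x 14 mm with a through slot 44 x 18 mm at its middle; same turned half round. Origin: centre of underside. 0.3 kg. At the start it lies loose over one of the two studs (either one), one end on the heel rail, the other on a foot of the finished housing.
- finished_housing: Finished bearing housing (pillow block), bright silvery metal, in the fixture at the start. Base 140 (y) x 44 (x) x 20 mm high; a central arched body, 34 mm thick in x and 50 mm wide in y, rises to 62 mm; grip its flat x faces (the bearing seat is shallow). Feet beside it are flat on top. Same turned half round. Origin: centre of underside. 0.6 kg.
- raw_housing: Raw bearing housing (pillow block), dark cast grey-black, on the plywood board at the start. Base 140 (y) x 44 (x) x 20 mm high; a central arched body, 34 mm thick in x and 50 mm wide in y, rises to 62 mm; grip its flat x faces (the bearing seat is shallow). Feet beside it are flat on top. Same turned half round. Origin: centre of underside. 0.6 kg.
- strap_mat: Dark red ribbed rubber mat fixed on the bench, 140 mm (x) x 170 mm (y), 5 mm thick, room for both straps side by side (for example at y = +-38 mm, lengths along x). Origin: centre of its underside.
- finished_tray: Shallow green tray fixed on the bench, outside 92 mm (x) x 188 mm (y), walls 3 mm thick and 12 mm high, floor 3 mm thick; a housing fits in with its length along the tray's y. Origin: centre of its underside.
- stock_board: Plywood board fixed on the bench, 100 mm (x) x 186 mm (y), 15 mm thick, on which the raw housing stands at the start, length roughly along y. Origin: centre of its underside.
- oil_can: Bystander: dark green oil can with a thin bent spout, 62 x 72 x 123 mm, standing behind the work. Origin: centre of its underside.
- deburr_tool: Bystander: small hand deburring tool with a blue handle, 16 x 118 x 17 mm, lying in front of the fixture. Origin: centre of its underside, length along its y.
Mind the look-alikes: they are no part of the job. There is more than one size of the black_strap; the one meant has the size given above.

How it is judged:
On the way, in this order (a step that is already met when the one before it is completed fails the run):
1. both straps lie on the red mat, released, with the finished housing still undisturbed in the fixture (x of black_strap in the frame of strap_mat between -0.05 and 0.05 m and y of black_strap in the frame of strap_mat between -0.075 and 0.075 m and z of black_strap in the frame of strap_mat between 0.002 and 0.009 m and angle between each of black_strap, yellow_strap's own z axis and vertical below 0.06 rad and x of yellow_strap in the frame of strap_mat between -0.05 and 0.05 m and y of yellow_strap in the frame of strap_mat between -0.075 and 0.075 m and z of yellow_strap in the frame of strap_mat between 0.002 and 0.009 m and contact force between the fingers and black_strap below 0.05 N and linear speed of each of black_strap, yellow_strap below 0.02 m/s and contact force between the fingers and yellow_strap below 0.05 N and distance of finished_housing from where it was at the start of the episode below 0.015 m), for 0.2 s.
2. the finished housing stands in the green tray, released, with both straps still on the mat (x of finished_housing in the frame of finished_tray between -0.025 and 0.025 m and y of finished_housing in the frame of finished_tray between -0.03 and 0.03 m and z of finished_housing in the frame of finished_tray between 0.001 and 0.007 m and angle between each of finished_housing, black_strap, yellow_strap's own z axis and vertical below 0.06 rad and contact force between the fingers and finished_housing below 0.05 N and linear speed of finished_housing below 0.02 m/s and x of black_strap in the frame of strap_mat between -0.05 and 0.05 m and y of black_strap in the frame of strap_mat between -0.075 and 0.075 m and z of black_strap in the frame of strap_mat between 0.002 and 0.009 m and x of yellow_strap in the frame of strap_mat between -0.05 and 0.05 m and y of yellow_strap in the frame of strap_mat between -0.075 and 0.075 m and z of yellow_strap in the frame of strap_mat between 0.002 and 0.009 m), for 0.2 s.
3. the raw housing is seated in the fixture, released, with both straps still on the mat (horizontal distance between raw_housing and fixture below 0.008 m and z of raw_housing in the frame of fixture between 0.01 and 0.015 m and angle between the y axis of raw_housing and the y axis of fixture, either way round below 0.1 rad and angle between raw_housing's own z axis and vertical below 0.05 rad and contact force between the fingers and raw_housing below 0.05 N and linear speed of raw_housing below 0.02 m/s and x of black_strap in the frame of strap_mat between -0.05 and 0.05 m and y of black_strap in the frame of strap_mat between -0.075 and 0.075 m and z of black_strap in the frame of strap_mat between 0.002 and 0.009 m and angle between each of black_strap, yellow_strap's own z axis and vertical below 0.06 rad and x of yellow_strap in the frame of strap_mat between -0.05 and 0.05 m and y of yellow_strap in the frame of strap_mat between -0.075 and 0.075 m and z of yellow_strap in the frame of strap_mat between 0.002 and 0.009 m), for 0.2 s.
At the end, for the whole second after the job is handed in: Raw housing flat in the fixture within 8 mm and 0.1 rad; each strap level over its own stud, within 15 mm of its start place and 0.2 rad of the fixture's x, bearing on the raw housing; finished housing flat in the green tray; all released and at rest (horizontal distance between raw_housing and fixture below 0.008 m and z of raw_housing in the frame of fixture between 0.01 and 0.015 m and angle between the y axis of raw_housing and the y axis of fixture, either way round below 0.1 rad and angle between each of raw_housing, black_strap, yellow_strap's own z axis and vertical below 0.05 rad and x of finished_housing in the frame of finished_tray between -0.025 and 0.025 m and y of finished_housing in the frame of finished_tray between -0.03 and 0.03 m and z of finished_housing in the frame of finished_tray between 0.001 and 0.007 m and angle between finished_housing's own z axis and vertical below 0.06 rad and distance of each of black_strap, yellow_strap from where it was at the start of the episode below 0.015 m and z of black_strap in the frame of fixture between 0.029 and 0.036 m and angle between the x axis of each of black_strap, yellow_strap and the x axis of fixture, either way round below 0.2 rad and contact force between each of black_strap, yellow_strap and raw_housing above 0.2 N and z of yellow_strap in the frame of fixture between 0.029 and 0.036 m and contact force between the fingers and black_strap below 0.05 N and linear speed of each of black_strap, yellow_strap, finished_housing, raw_housing below 0.02 m/s and contact force between the fingers and yellow_strap below 0.05 N and contact force between the fingers and finished_housing below 0.05 N and contact force between the fingers and raw_housing below 0.05 N); the robot touches nothing.
It fails at once if the oil can is shifted by more than 25 mm or tipped (distance of oil_can from where it was at the start of the episode above 0.025 m or angle between oil_can's own z axis and vertical above 0.3 rad).
It fails at once if the deburring tool is shifted by more than 25 mm (distance of deburr_tool from where it was at the start of the episode above 0.025 m).
It also fails if it takes over 144 s, if anything falls off the work surface, if the arm or the gripper's body presses on something with over 40 N, if the wrist force passes 120 N, or if a joint passes its speed limit or range.

ROBOT

A 7-joint arm with a two-finger parallel gripper is mounted at the origin on a cart in front of the work surface, level with it; the furniture and walls round the work are solid. World frame = base frame: x ahead of the robot, y to its left, z up, the work surface at z = 0. Lengths are in m, angles in rad, forces in N, time in s.
With the tool pointing down it reaches from about 0.4 to 0.85 m from the base axis. Payload 10.4 kg.
Tool frame: the origin (TCP) lies on the centre line of the jaws, within the pads' length; the fingertips stand 22 mm ahead of it and the grasp point (between the pads) lies 3 mm ahead of it; z points along the fingers, y is the direction in which the jaws open and shut (so a half turn about z gives the same grasp; the last joint's range is limited). The gripper opens to 85 mm and grips with 20 to 120 N. Pads are 22 mm wide; open, the fingers measure 114 mm over their backs; the gripper's body (76 mm by 85 mm) begins 54 mm behind the grasp point. The pads swing forward as they close: fully open they stand 13 mm farther back than shut.
Start: joints at [-1.269, 0.332, -0.065, 1.46, 0.022, 1.35, -0.088], TCP at [0.199, 0.592, 0.253] pointing down, gripper open.
Joint ranges: [-2.6, 2.6], [-0.5, 2.12], [-1.47, 1.34], [0.16, 2.42], [-1.27, 4.41], [0.06, 2.06], [-2.6, 2.6]. Speed limits (rad/s): [2.22, 2.22, 2.79, 2.79, 3.14, 3.14, 3.14].

INTERFACE

Orientations are given as a unit quaternion [x, y, z, w].
In Python, from workcell import manip gives the robot as it stands. The module is installed in compiled form; this text tells all that it offers.
- The arm moves only by the shell command python3 -m crank 'ROWS' [FORCE]. ROWS is JSON, a list of rows, each a list of 3 entries, a list of its own where there are three numbers: the opening, from -1 (shut) to 1 (fully open), then the shift along the tool's x, y, z normalised to -1 to 1, where 1 is 80 mm, then the turn, a rotation vector about the tool's x, y, z normalised to -1 to 1, where 1 is pi/4 rad. In form: [[jaw, [tx, ty, tz], [ax, ay, az]], ...]. A call has exactly 5 rows; each row shifts and turns the commanded pose from where the row before left it, along the tool's axes as they then stand; what a row does not reach is not made up. A row lasts 1/10 s, in which the tool goes at most 50 mm and 8.59 degrees, less where a joint would pass 70% of its speed; a pose out of reach is approached as far as the arm can. A call with a number of a shift or a turn outside -1 to 1 is refused whole. A call with a gripper value outside its range is refused whole. The fingers move at their own pace and stop on an object; FORCE is the grip in N (left out, the last holds). Time passes only in rows, so rows that do not move let the fingers close, or fill a call up. It gives the time, the measured TCP pose, the force and the opening at its end, in the units of the state.
- manip.get_obs(): the state, without advancing time (a new reading comes with each control period).
- manip.camera(name): name is "scene" or "side" or "wrist"; returns the picture (420x560x3 uint8, blue, green, red); there is no depth.
- manip.camera_info(name): a dict with "K" (3x3 intrinsics, pixels), "camera_from_world" (4x4, takes a point from world to camera coordinates); the wrist camera has in their place "mount" (4x4, takes a point from camera to tool coordinates, whose origin is the TCP and whose axes are the flange's). Camera axes: x right, y down, z forward; pixel columns grow to the right and rows downward; lengths in m; the calibration is good to about 2 mm. A picture is of the moment at which its call begins: read the wrist's pose just before it. camera_info takes no time and is no camera call.
- manip.hand_in(): hands the job in, once; it reports no verdict.
The state is a dict: "clock": time; "joint_pos": joint angles; "joint_velocities": joint speeds; "tau": joint torques, N m; "position": TCP position; "ee_rot": TCP orientation; "ft_force": force on the tool from outside, world axes, zero at the start; "torque": the same for the moment, N m; "grip_width": opening from 0.0 (shut) to 1.0 (fully open).
Only numpy, scipy, OpenCV 4.12 (cv2) and the standard library are available. Lean on these libraries where they do the work, as an engineer would, in place of code of your own. Each camera call takes 0.05 s, during which the arm holds its last target.

## Working session

There is one attempt and no reset: what is moved stays moved. The work goes in short steps, Python scripts to look and compute and a shell command to move; the robot and the scene stay as the last step left them, time stands still between calls to the robot, and variables do not carry over. Pictures are saved under pics/ and viewed, and the job is handed in when it is done.

```bash
mkdir -p pics
cat > h.py <<'E'
import numpy as np, cv2
from workcell import manip
from scipy.spatial.transform import Rotation as R
def snap(n,f):
    o=manip.get_obs(); im=np.array(manip.camera(n)); cv2.imwrite('pics/'+f,im); return im,o
def cam(n,o=None):
    i=manip.camera_info(n); K=np.array(i['K'])
    if n=='wrist':
        T=np.eye(4);T[:3,:3]=R.from_quat(o['ee_rot']).as_matrix();T[:3,3]=o['position']
        return K,T@np.array(i['mount'])
    return K,np.linalg.inv(np.array(i['camera_from_world']))
def ray(K,T,u,v,z):
    d=T[:3,:3]@np.linalg.solve(K,[u,v,1.]); return T[:3,3]+d*(z-T[2,3])/d[2]
def proj(K,T,p):
    q=np.linalg.inv(T)@np.append(p,1); q=K@q[:3]; return q[:2]/q[2]
E
python3 - <<'E'
from h import *
for n in ['scene','side','wrist']:
    im,o=snap(n,n+'0.png')
    K,T=cam(n,o); print(n,K.round(1).tolist(),T.round(3).tolist())
print({k:np.round(v,3).tolist() for k,v in o.items()})
E
```

```text
scene [[415.7, 0.0, 283.7], [0.0, 415.7, 209.9], [0.0, 0.0, 1.0]] [[0.418, -0.565, 0.711, -0.094], [-0.908, -0.243, 0.34, -0.317], [-0.019, -0.788, -0.615, 0.609], [0.0, 0.0, 0.0, 1.0]]
side [[411.1, 0.0, 275.0], [0.0, 411.1, 207.6], [0.0, 0.0, 1.0]] [[-0.998, -0.028, 0.052, 0.503], [-0.059, 0.512, -0.857, 0.8], [-0.003, -0.859, -0.513, 0.528], [0.0, 0.0, 0.0, 1.0]]
wrist [[333.9, 0.0, 272.9], [0.0, 333.9, 216.1], [0.0, 0.0, 1.0]] [[0.32, 0.899, 0.298, 0.123], [0.948, -0.303, -0.102, 0.617], [-0.002, 0.315, -0.949, 0.374], [0.0, 0.0, 0.0, 1.0]]
{'clock': 0.1, 'joint_pos': [-1.269, 0.333, -0.065, 1.461, 0.022, 1.35, -0.088], 'joint_velocities': [-0.0, -0.002, -0.0, -0.001, -0.001, 0.001, 0.001], 'tau': [0.001, -62.674, 0.049, -39.243, 0.016, 0.007, -0.0], 'position': [0.199, 0.592, 0.253], 'ee_rot': [0.162, 0.987, -0.001, -0.0], 'ft_force': [0.388, -0.387, 0.587], 'torque': [-0.036, -0.043, -0.04], 'grip_width': 0.996}
```

View pics/scene0.png

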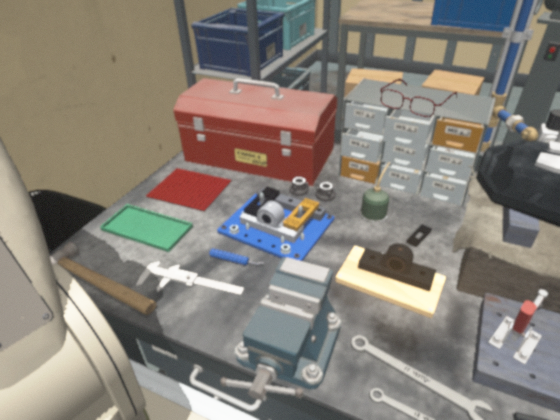

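View pics/side0.png

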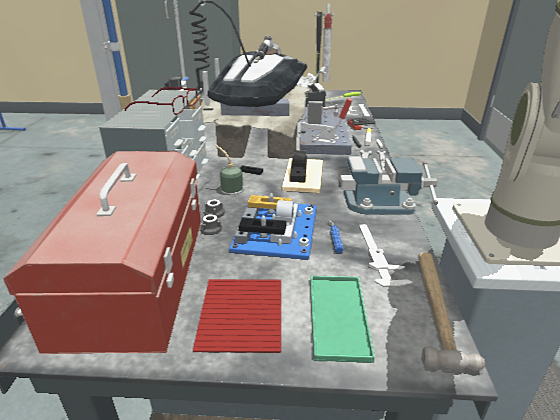

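View pics/wrist0.png

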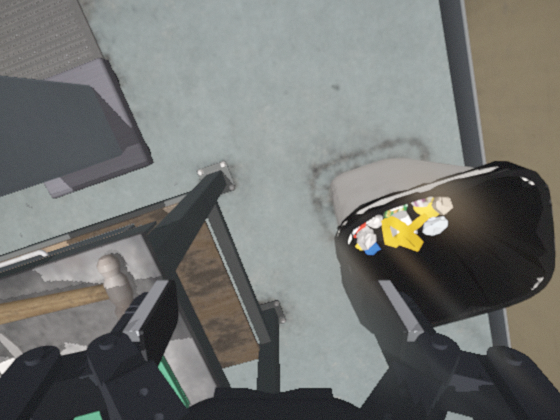

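The scene camera shows the fixture (275,220), the mat (190,188), the tray (148,227), and the raw housing on the board (400,262). A small black bar at (419,236) looks like a strap but is not the one I need. Next I'll measure by colour masks and enlarge the fixture.

Run:
```python
from h import *
S=cv2.imread('pics/scene0.png');D=cv2.imread('pics/side0.png')
cv2.imwrite('pics/c1.png',cv2.resize(S[160:320,200:460],None,fx=3,fy=3,interpolation=cv2.INTER_CUBIC))
cv2.imwrite('pics/c2.png',cv2.resize(D[140:270,190:350],None,fx=4,fy=4,interpolation=cv2.INTER_CUBIC))
def big(im,m,lab,z,n):
    m=cv2.morphologyEx(m.astype(np.uint8),cv2.MORPH_CLOSE,np.ones((3,3)))
    N,L,st,ce=cv2.connectedComponentsWithStats(m)
    for k in np.argsort(-st[1:,4])[:2]+1:
        c=cv2.findContours((L==k).astype(np.uint8),0,2)[0][0]
        h=cv2.convexHull(c)
        eps=1
        while True:
            a=cv2.approxPolyDP(h,eps,True)
            if len(a)<=4: break
            eps+=.5
        K,T=cam(n)
        P=np.array([ray(K,T,*p[0],z)[:2] for p in a])
        print(n,lab,st[k,4],ce[k].round(),a[:,0].tolist(),P.round(3).tolist(),P.mean(0).round(4))
for n,im in(('scene',S),('side',D)):
    h=cv2.cvtColor(im,cv2.COLOR_BGR2HSV);H,s,v=cv2.split(h)
    big(im,((H<6)|(H>174))&(s>150),'red',.005,n)
    big(im,(H>60)&(H<85)&(s>120),'green',.012,n)
    big(im,(H>100)&(H<118)&(s>170)&(v>120),'blue',.012,n)
    big(im,(H>10)&(H<30)&(s>40)&(v>200),'ply',.015,n)
    big(im,(H>15)&(H<28)&(s>150)&(v>120),'yel',.046,n)
```

```text
scene red 3392 [249. 154.] [[180, 130], [330, 147], [310, 182], [186, 159]] [[0.848, 0.49], [0.928, 0.017], [0.737, 0.003], [0.707, 0.368]] [0.8051 0.2192]
scene red 1874 [189. 189.] [[148, 195], [176, 170], [228, 181], [203, 209]] [[0.525, 0.354], [0.648, 0.359], [0.658, 0.201], [0.531, 0.194]] [0.5906 0.2769]
scene blue 9 [438.   2.] [[439, 0], [439, 3], [437, 4]] [[2.974, 0.011], [2.887, -0.002], [2.855, 0.006]] [2.9055 0.005 ]
scene blue 1 [437.   8.] [[437, 8]] [[2.748, -0.01]] [ 2.7483 -0.0104]
scene ply 1499 [385. 284.] [[336, 275], [358, 246], [445, 280], [430, 314]] [[0.447, -0.167], [0.543, -0.182], [0.517, -0.359], [0.425, -0.347]] [ 0.483  -0.2639]
scene ply 841 [453.  82.] [[424, 84], [435, 71], [481, 78], [473, 93]] [[1.493, -0.151], [1.647, -0.167], [1.634, -0.34], [1.471, -0.325]] [ 1.5615 -0.2459]
scene yel 457 [458. 137.] [[439, 123], [480, 129], [475, 148], [436, 142]] [[1.118, -0.254], [1.123, -0.367], [1.003, -0.364], [0.997, -0.264]] [ 1.0603 -0.3123]
scene yel 297 [301. 214.] [[317, 204], [296, 227], [285, 223], [305, 200]] [[0.605, -0.066], [0.514, -0.054], [0
[... 660 characters left out ...]
0.106]] [0.4117 0.1033]
side blue 6 [304. 258.] [[307, 258], [302, 258]] [[0.479, 0.133], [0.489, 0.134]] [0.4841 0.1335]
side ply 135 [259. 199.] [[248, 200], [251, 195], [268, 196], [276, 204]] [[0.625, -0.091], [0.621, -0.117], [0.577, -0.114], [0.554, -0.075]] [ 0.5942 -0.0994]
side ply 48 [283. 198.] [[273, 197], [291, 199], [282, 200]] [[0.564, -0.11], [0.518, -0.102], [0.54, -0.096]] [ 0.5404 -0.1025]
side yel 228 [265. 202.] [[249, 206], [251, 196], [290, 199], [275, 208]] [[0.613, -0.01], [0.613, -0.057], [0.519, -0.047], [0.552, -0.004]] [ 0.5742 -0.0295]
side yel 6 [192. 106.] [[193, 108], [190, 106], [193, 106]] [[0.912, -0.737], [0.93, -0.761], [0.918, -0.762]] [ 0.9202 -0.7533]
```

View pics/c1.png

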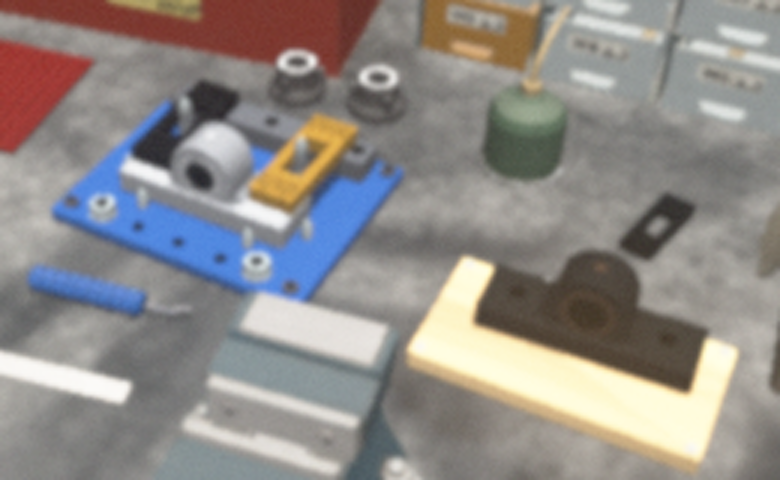

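View pics/c2.png

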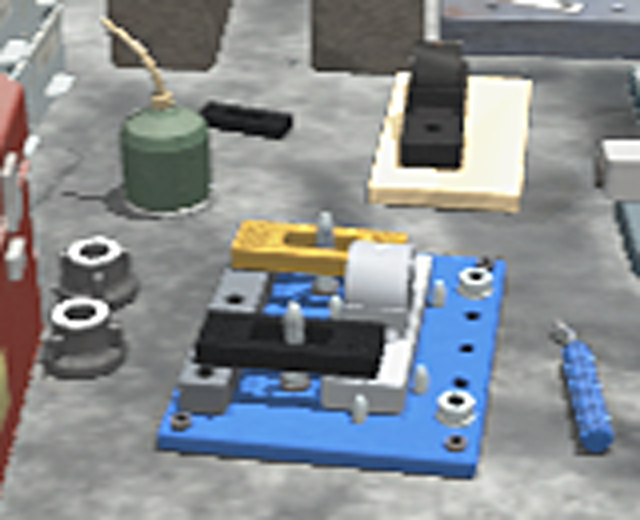

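Both views agree: the black strap is on the +y stud and the yellow one on the -y stud. Candidates that could be confused with the targets:
- **Black straps:** the full-size one on the fixture, scene (269,195), and a short one by the oil can, (419,236). I'm taking the one on the fixture.
- **Housings:** bright in the fixture at (270,213), dark on plywood at (400,262).

I'll turn and move the wrist over the fixture.

```bash
python3 -m crank '[[1,[0,0,-0.2],[0,0,-0.14]],[1,[0,0,-0.2],[0,0,-0.14]],[1,[0,0,-0.2],[0,0,-0.14]],[1,[0,-0.5,0],[0,0,0]],[1,[0,-0.5,0],[0,0,0]]]' 40
python3 -m crank '[[1,[-0.4,-0.5,0],[0,0,0]],[1,[-0.4,-0.5,0],[0,0,0]],[1,[-0.4,-0.5,0],[0,0,0]],[1,[-0.4,0,0],[0,0,0]],[1,[0,0,0],[0,0,0]]]'
cat >> h.py <<'E'
def goto(p,yawx=None,yawy=None):
    """world target TCP; yaw = world angle (deg) of tool y axis; prints shift in current tool axes units"""
    o=manip.get_obs(); M=R.from_quat(o['ee_rot']).as_matrix()
    print('pos',np.round(o['position'],4),'y-axis deg',round(np.degrees(np.arctan2(M[1,1],M[0,1])),2),'tilt',np.round(M[:2,2],4),'F',np.round(o['ft_force'],1),'gw',round(float(o['grip_width']),3),'t',o['clock'])
    if yawy is not None:
        cur=np.arctan2(M[1,1],M[0,1]); d=(np.radians(yawy)-cur+np.pi/2)%np.pi-np.pi/2
        print('turn z units',round(-d/(np.pi/4),3))
    if p is not None:
        print('shift units',np.round(M.T@(np.array(p)-o['position'])/.08,3))
E
python3 - <<'E'
from h import *
im,o=snap('wrist','w1.png')
goto(None,yawy=90)
E
```

```text
clock: 0.65
position: [0.1996, 0.5117, 0.3008]
ee_rot: [-0.003, 1.0, -0.0, -0.0]
ft_force: [0.1, -0.2, 1.0]
grip_width: 1.002
clock: 1.15
position: [0.3302, 0.3934, 0.3012]
ee_rot: [0.001, 1.0, -0.0, 0.001]
ft_force: [-0.8, 0.0, -0.8]
grip_width: 0.999
pos [0.3278 0.3948 0.3011] y-axis deg 90.08 tilt [ 0.     -0.0003] F [0.5 0.2 0. ] gw 0.998 t 1.2
turn z units 0.002
```

View pics/w1.png

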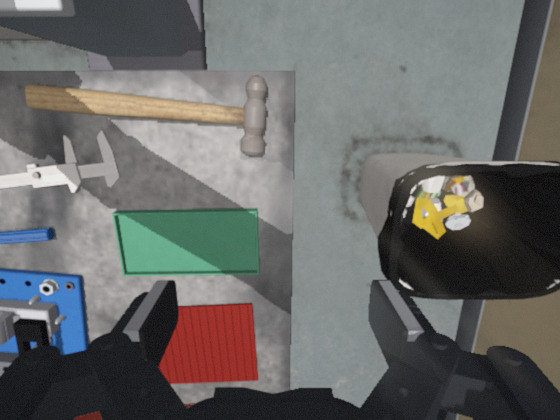

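The wrist view shows the tray (190,241) and part of the mat. Moving on to the fixture.

```bash
python3 -m crank '[[1,[-0.2,-0.5,0],[0,0,0]],[1,[-0.2,-0.5,0],[0,0,0]],[1,[-0.2,-0.5,0],[0,0,0]],[1,[-0.2,-0.5,0],[0,0,0]],[1,[-0.2,-0.5,0],[0,0,0]]]' 40
python3 -m crank '[[1,[-0.2,-0.5,0],[0,0,0]],[1,[-0.2,-0.5,0],[0,0,0]],[1,[-0.2,-0.5,0],[0,0,0]],[1,[-0.1,-0.4,0],[0,0,0]],[1,[0,0,0],[0,0,0]]]'
python3 -m crank '[[1,[0,0,0],[0,0,0]],[1,[0,0,0],[0,0,0]],[1,[0,0,0],[0,0,0]],[1,[0,0,0],[0,0,0]],[1,[0,0,0],[0,0,0]]]'
python3 - <<'E'
from h import *
im,o=snap('wrist','w2.png')
goto(None,yawy=90)
cv2.imwrite('pics/w2c.png',cv2.resize(im[120:380,100:480],None,fx=2,fy=2,interpolation=cv2.INTER_CUBIC))
E
```

```text
clock: 1.7
position: [0.4068, 0.1956, 0.3013]
ee_rot: [-0.004, 1.0, 0.0, -0.0]
ft_force: [0.8, 1.5, 0.5]
grip_width: 0.998
clock: 2.2
position: [0.4644, 0.0409, 0.3014]
ee_rot: [0.0, 1.0, -0.0, 0.0]
ft_force: [0.1, 0.1, -0.7]
grip_width: 0.997
clock: 2.7
position: [0.4638, 0.0451, 0.3013]
ee_rot: [-0.003, 1.0, 0.0, -0.0]
ft_force: [-0.2, 0.7, 0.1]
grip_width: 1.002
pos [0.4638 0.0449 0.3013] y-axis deg 90.33 tilt [-0.      0.0001] F [0.5 0.5 0.1] gw 0.996 t 2.75
turn z units 0.007
```

View pics/w2c.png

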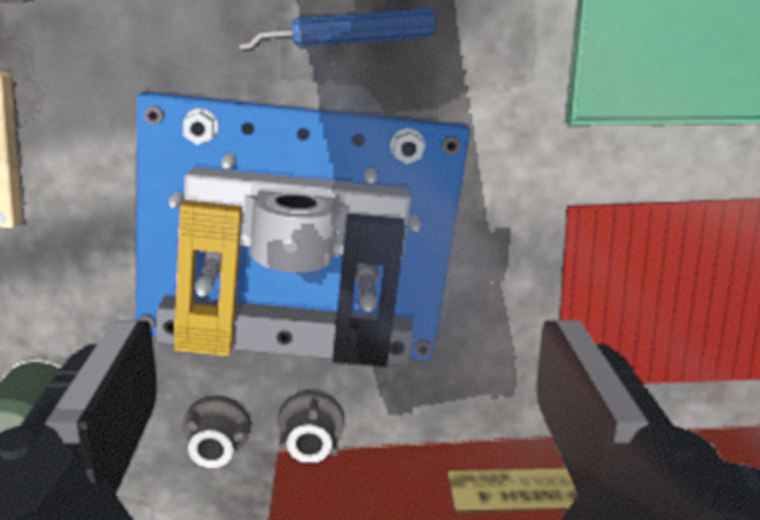

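The wrist view shows yellow at crop (208,278), black at (368,290), with clear space around both. Zooming in to pick corners.

Run:
```python
from h import *
im=cv2.imread('pics/w2.png')
cv2.imwrite('pics/w2d.png',cv2.resize(im[190:310,160:320],None,fx=5,fy=5,interpolation=cv2.INTER_CUBIC))
```

```text
(no output)
```

View pics/w2d.png

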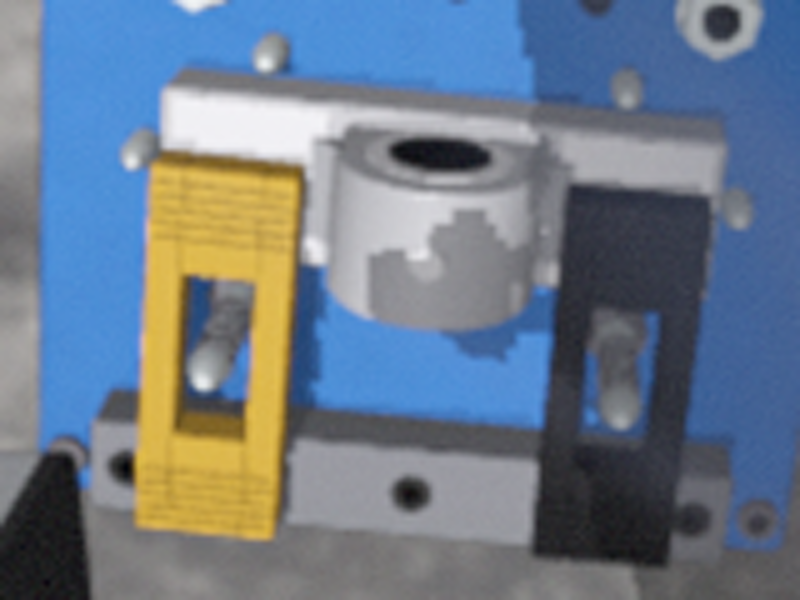

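Run:
```python
from h import *
o=manip.get_obs();K,T=cam('wrist',o)
f=lambda x,y,z:ray(K,T,(x+.5)/5-.5+160,(y+.5)/5-.5+190,z)[:2]
for lab,P in (('Yslot',[(185,273),(255,278),(247,437),(176,430)]),('Bslot',[(590,310),(660,312),(645,445),(578,440)]),('Yend',[(135,530),(273,540)]),('Bend',[(533,553),(668,565)])):
    q=np.array([f(*p,.046) for p in P]);print(lab,q.round(4).tolist(),q.mean(0).round(4))
for lab,p,z in (('Ytip',(205,378),.062),('Btip',(620,415),.062)): print(lab,f(*p,z).round(4))
q=np.array([f(*p,.032) for p in [(163,88),(722,140)]]);print('Hedge',q.round(4), q.mean(0).round(4))
q=np.array([f(*p,.027) for p in [(272,50),(627,85),(140,150),(737,207)]]);print('pins',q.round(4).tolist())
q=np.array([f(*p,.032) for p in [(92,505),(725,560)]]);print('rail far',q.round(4))
```

```text
Yslot [[0.5444, -0.0488], [0.5456, -0.0318], [0.5893, -0.0362], [0.5874, -0.054]] [ 0.5667 -0.0427]
Bslot [[0.5537, 0.0503], [0.5542, 0.0675], [0.591, 0.0645], [0.5897, 0.0476]] [0.5722 0.0575]
Yend [[0.6163, -0.0665], [0.6191, -0.0311]] [ 0.6177 -0.0488]
Bend [[0.6226, 0.0361], [0.626, 0.0712]] [0.6243 0.0537]
Ytip [ 0.5647 -0.0419]
Btip [0.5741 0.0575]
Hedge [[ 0.5014 -0.0544]
 [ 0.5141  0.0826]] [0.5078 0.0141]
pins [[0.4931, -0.0282], [0.5016, 0.0592], [0.5192, -0.0625], [0.5337, 0.0876]]
rail far [[ 0.6175 -0.0815]
 [ 0.6334  0.0876]]
```

Fixture ≈ (0.5296, 0.0118), yaw −5.4°. Black strap ≈ (0.574,0.058), yellow ≈ (0.566,−0.043). The tool-centre offset, stud spacing and housing edge all agree within 1–2 mm. Going to the black strap.

```bash
python3 -m crank '[[0.5,[0,0,0.3],[0,0,0.124]],[0.5,[-0.4,0,0.5],[0,0,0]],[0.5,[-0.4,0,0.5],[0,0,0]],[0.5,[-0.4,0,0.5],[0,0,0]],[0.5,[0,0,0],[0,0,0]]]' 40
python3 - <<'E'
from h import *
goto([.5745,.058,.045],yawy=84.6)
E
```

```text
clock: 3.25
position: [0.5562, 0.0353, 0.1524]
ee_rot: [0.046, 0.999, -0.003, -0.005]
ft_force: [-1.9, -1.1, -0.1]
grip_width: 0.749
pos [0.5562 0.0353 0.1524] y-axis deg 84.72 tilt [-0.0108 -0.0056] F [-1.9 -1.1 -0.1] gw 0.749 t 3.25
turn z units 0.003
shift units [-0.216  0.312  1.339]
```

```bash
python3 -m crank '[[0.5,[-0.15,0.3,0.3],[0,0,0]],[0.5,[0,0,0.3],[0,0,0]],[0.5,[0,0,0],[0,0,0]],[0.5,[0,0,0],[0,0,0]],[0.5,[0,0,0],[0,0,0]]]'
python3 - <<'E'
from h import *
goto([.5745,.058,.045],yawy=84.6)
im,o=snap('wrist','w3.png')
E
```

```text
clock: 3.75
position: [0.5721, 0.0584, 0.1143]
ee_rot: [0.047, 0.999, 0.001, 0.001]
ft_force: [-0.6, -0.9, -0.4]
grip_width: 0.75
pos [0.5721 0.0584 0.1143] y-axis deg 84.67 tilt [0.0026 0.001 ] F [-0.6 -0.9 -0.4] gw 0.75 t 3.75
turn z units 0.002
shift units [-0.028 -0.003  0.867]
```

View pics/w3.png

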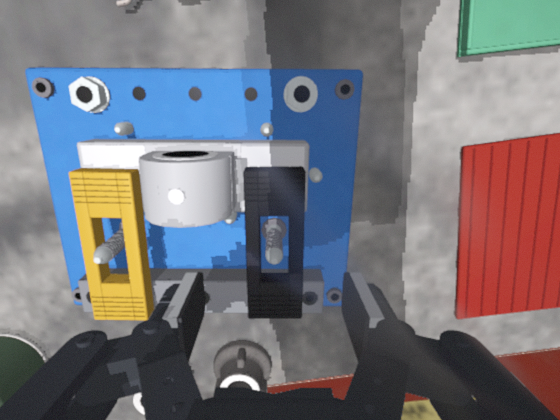

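The black strap is centred between the fingers and aligned. Descending and closing.

```bash
python3 -m crank '[[0.5,[-0.03,0,0.3],[0,0,0]],[0.5,[0,0,0.3],[0,0,0]],[0.5,[0,0,0.25],[0,0,0]],[0.5,[0,0,0],[0,0,0]],[0.5,[0,0,0],[0,0,0]]]'
python3 - <<'E'
from h import *
goto([.5745,.058,.045],yawy=84.6)
E
```

```text
clock: 4.3
position: [0.5743, 0.0584, 0.0455]
ee_rot: [0.046, 0.999, 0.0, 0.001]
ft_force: [0.2, 0.4, -0.1]
grip_width: 0.751
pos [0.5743 0.0584 0.0455] y-axis deg 84.69 tilt [0.0011 0.0004] F [ 0.2  0.4 -0.1] gw 0.751 t 4.3
turn z units 0.002
shift units [-0.003 -0.004  0.006]
```

```bash
python3 -m crank '[[-1,[0,0,0],[0,0,0]],[-1,[0,0,0],[0,0,0]],[-1,[0,0,0],[0,0,0]],[-1,[0,0,0],[0,0,0]],[-1,[0,0,0],[0,0,0]]]' 50
python3 -m crank '[[-1,[0,0,-0.1],[0,0,0]],[-1,[0,0,-0.2],[0,0,0]],[-1,[0,0,-0.3],[0,0,0]],[-1,[0,0,-0.3],[0,0,0]],[-1,[0,0,-0.3],[0,0,0]]]'
python3 - <<'E'
from h import *
goto([.594,.319,.1],yawy=92.5)
im,o=snap('side','s4.png')
im,o=snap('wrist','w4.png')
cv2.imwrite('pics/s4.png',cv2.resize(cv2.imread('pics/s4.png')[120:380,160:400],None,fx=2.3,fy=2.3))
E
```

```text
clock: 4.8
position: [0.5747, 0.0587, 0.0458]
ee_rot: [0.046, 0.999, 0.001, 0.001]
ft_force: [-1.6, 0.7, 6.9]
grip_width: 0.417
clock: 5.3
position: [0.5738, 0.0583, 0.1424]
ee_rot: [0.046, 0.999, 0.0, 0.0]
ft_force: [0.6, 0.6, -3.5]
grip_width: 0.41
pos [0.5738 0.0583 0.1424] y-axis deg 84.69 tilt [0.0007 0.0002] F [ 0.6  0.6 -3.5] gw 0.41 t 5.3
turn z units -0.173
shift units [0.05  3.268 0.531]
```

View pics/s4.png

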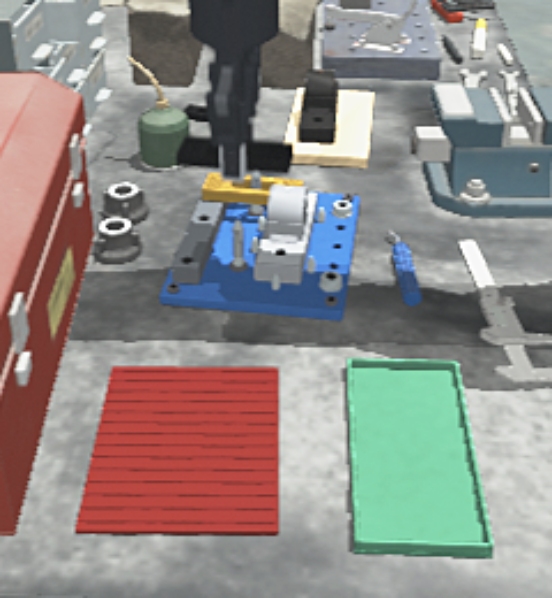

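View pics/w4.png

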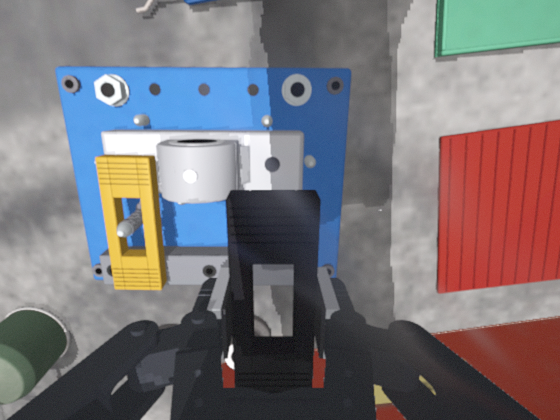

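The black strap is lifted cleanly, level, and clear of the stud. The housing hasn't moved. Carrying it to the mat.

```bash
python3 -m crank '[[-1,[0,0,0],[0,0,-0.173]],[-1,[0,0.4,0],[0,0,0]],[-1,[0,0.5,0],[0,0,0]],[-1,[0,0.5,0],[0,0,0]],[-1,[0,0.5,0],[0,0,0]]]'
python3 -m crank '[[-1,[0,0.5,0],[0,0,0]],[-1,[0,0.5,0],[0,0,0]],[-1,[-0.2,0.2,0],[0,0,0]],[-1,[0,0,0],[0,0,0]],[-1,[0,0,0],[0,0,0]]]'
python3 - <<'E'
from h import *
im,o=snap('wrist','w5.png')
K,T=cam('wrist',o)
h=cv2.cvtColor(im,cv2.COLOR_BGR2HSV);H,s,v=cv2.split(h)
m=(((H<6)|(H>174))&(s>150)).astype(np.uint8)
goto([.592,.319,.1],yawy=92.5)
E
```

```text
clock: 5.9
position: [0.5666, 0.2116, 0.1398]
ee_rot: [-0.022, 1.0, -0.0, -0.0]
ft_force: [0.6, -0.2, -4.2]
grip_width: 0.408
clock: 6.4
position: [0.5787, 0.3064, 0.1394]
ee_rot: [-0.022, 1.0, -0.001, -0.0]
ft_force: [0.8, -0.6, -3.1]
grip_width: 0.411
pos [0.5788 0.3056 0.1396] y-axis deg 92.43 tilt [-0.0008 -0.0013] F [-0.3 -0.5 -4.6] gw 0.409 t 6.45
turn z units -0.002
shift units [-0.172  0.161  0.495]
```

View pics/w5.png

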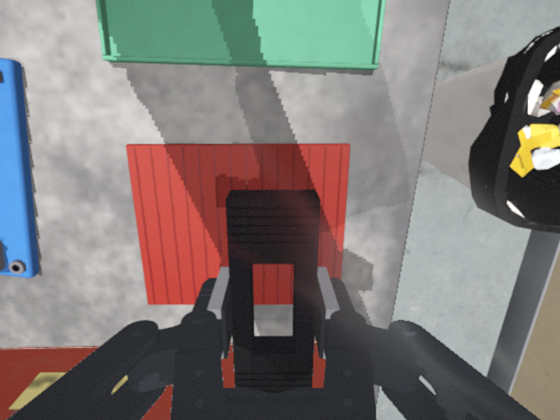

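Run:
```python
from h import *
o=manip.get_obs();K,T=cam('wrist',o)
for p in [(127,144),(350,144),(149,304),(340,304)]: print(ray(K,T,*p,.005).round(4))
for p in [(105,62),(380,70)]: print('tray',ray(K,T,*p,.0).round(4),ray(K,T,*p,.012).round(4))
S=cv2.imread('pics/side0.png');K,T=cam('side')
h=cv2.cvtColor(S,cv2.COLOR_BGR2HSV)
m=cv2.inRange(h,(55,80,60),(90,255,255)).astype(np.uint8)
m[:250]=0
c=max(cv2.findContours(m,0,2)[0],key=cv2.contourArea)
a=cv2.approxPolyDP(cv2.convexHull(c),6,True)[:,0]
print(a.tolist(),[ray(K,T,*p,.012)[:2].round(3).tolist() for p in a])
```

```text
[0.53   0.1924 0.005 ]
[0.523  0.3603 0.005 ]
[0.669  0.1986 0.005 ]
[0.6618 0.3674 0.005 ]
tray [0.4734 0.1801 0.    ] [0.4746 0.1856 0.012 ]
tray [0.4705 0.377  0.    ] [0.4717 0.3735 0.012 ]
[[311, 276], [358, 277], [373, 361], [314, 359]] [[0.472, 0.189], [0.382, 0.187], [0.382, 0.379], [0.47, 0.381]]
```

```bash
python3 -m crank '[[-1,[-0.19,0.15,0.3],[0,0,0]],[-1,[0,0,0.4],[0,0,0]],[-1,[0,0,0.4],[0,0,0]],[-1,[0,0,0.1],[0,0,0]],[-1,[0,0,0],[0,0,0]]]'
python3 - <<'E'
from h import *
goto([.5944,.3177,.026],yawy=92.4)
E
```

```text
clock: 6.95
position: [0.593, 0.3182, 0.0433]
ee_rot: [-0.021, 1.0, -0.001, -0.001]
ft_force: [0.6, -0.2, -1.8]
grip_width: 0.411
pos [0.593  0.3182 0.0433] y-axis deg 92.43 tilt [-0.0021 -0.0017] F [ 0.6 -0.2 -1.8] gw 0.411 t 6.95
turn z units 0.001
shift units [-0.018 -0.006  0.217]
```

```bash
python3 -m crank '[[-1,[0,0,0.1],[0,0,0]],[-1,[0,0,0.08],[0,0,0]],[-1,[0,0,0.04],[0,0,0]],[-1,[0,0,0],[0,0,0]],[-1,[0,0,0],[0,0,0]]]'
python3 -m crank '[[-1,[0,0,0.03],[0,0,0]],[-1,[0,0,0],[0,0,0]],[-1,[0,0,0.02],[0,0,0]],[-1,[0,0,0],[0,0,0]],[-1,[0,0,0],[0,0,0]]]'
```

```text
clock: 7.45
position: [0.5938, 0.3197, 0.0269]
ee_rot: [-0.022, 1.0, 0.0, 0.0]
ft_force: [0.2, 0.6, -2.5]
grip_width: 0.408
clock: 7.95
position: [0.594, 0.3199, 0.0263]
ee_rot: [-0.022, 1.0, 0.001, 0.0]
ft_force: [-14.4, -7.0, 27.7]
grip_width: 0.412
```

Contact at TCP 0.0265, so the fingertips reach the mat first and the strap's underside is about 8 mm above it. I'll back off 2 mm and release it for a short flat drop.

```bash
python3 -m crank '[[-1,[0,0,-0.06],[0,0,0]],[-1,[0,0,0],[0,0,0]],[0.4,[0,0,0],[0,0,0]],[0.4,[0,0,0],[0,0,0]],[0.4,[0,0,0],[0,0,0]]]'
python3 -m crank '[[0.4,[0,0,-0.2],[0,0,0]],[0.4,[0,0,-0.4],[0,0,0]],[0.4,[0,0,-0.5],[0,0,0]],[0.4,[0,-0.3,-0.5],[0,0,0]],[0.4,[0,0,0],[0,0,0]]]'
python3 - <<'E'
from h import *
im,o=snap('wrist','w6.png')
im,o=snap('side','s6.png')
goto(None)
cv2.imwrite('pics/s6.png',cv2.resize(cv2.imread('pics/s6.png')[140:380,160:400],None,fx=2.4,fy=2.4))
E
```

```text
clock: 8.45
position: [0.5937, 0.3196, 0.0272]
ee_rot: [-0.022, 1.0, -0.0, -0.0]
ft_force: [0.3, -0.2, 0.3]
grip_width: 0.7
clock: 8.95
position: [0.5987, 0.293, 0.1634]
ee_rot: [-0.02, 1.0, 0.002, 0.005]
ft_force: [2.4, -0.3, 0.4]
grip_width: 0.7
pos [0.5956 0.2952 0.1577] y-axis deg 92.42 tilt [0.0028 0.0019] F [-0.7  0.7  0.2] gw 0.703 t 9.05
```

View pics/w6.png

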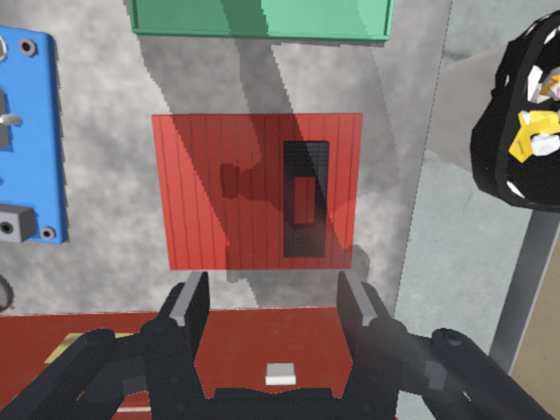

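View pics/s6.png

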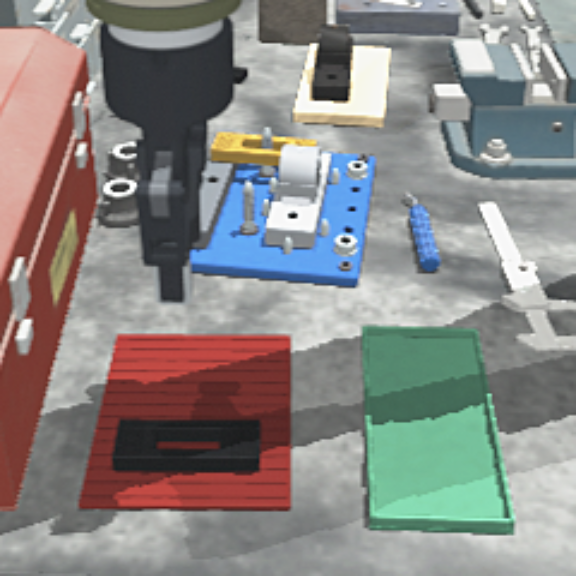

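The black strap lies flat on the mat; wrist view (306,200). Now yellow. I'll first check where the oil can is relative to the gripper.

```bash
python3 - <<'E'
from h import *
for n,p in(('scene',(375,213)),('side',(231,190))):
    K,T=cam(n); print(ray(K,T,*p,0).round(3))
goto([.5665,-.043,.12],yawy=84.6)
E
python3 -m crank '[[0.5,[0,-0.3,0],[0,0,0.174]],[0.5,[0,-0.5,0],[0,0,0]],[0.5,[0,-0.5,0],[0,0,0]],[0.5,[0,-0.5,0],[0,0,0]],[0.5,[0,-0.5,0],[0,0,0]]]'
python3 -m crank '[[0.5,[0,-0.5,0],[0,0,0]],[0.5,[0,-0.5,0],[0,0,0]],[0.5,[0,-0.5,0],[0,0,0]],[0.5,[0,0,0],[0,0,0]],[0.5,[0,0,0],[0,0,0]]]'
python3 - <<'E'
from h import *
goto([.5665,-.043,.12],yawy=84.6)
E
```

```text
[ 0.684 -0.182  0.   ]
[ 0.681 -0.169  0.   ]
pos [0.5956 0.2952 0.1577] y-axis deg 92.42 tilt [0.0028 0.0019] F [-0.7  0.7  0.2] gw 0.703 t 9.05
turn z units 0.174
shift units [ 0.543 -4.21   0.462]
clock: 9.55
position: [0.5798, 0.1115, 0.1544]
ee_rot: [0.046, 0.999, -0.0, -0.001]
ft_force: [-0.1, -0.6, 0.4]
grip_width: 0.747
clock: 10.05
position: [0.5692, -0.0074, 0.1547]
ee_rot: [0.047, 0.999, 0.0, -0.001]
ft_force: [-0.4, 0.3, -0.3]
grip_width: 0.749
pos [ 0.5692 -0.0074  0.1547] y-axis deg 84.59 tilt [-0.0014  0.0001] F [-0.4  0.3 -0.3] gw 0.749 t 10.05
turn z units -0.0
shift units [-0.009 -0.447  0.434]
```

```bash
python3 -m crank '[[0.5,[0,-0.44,0],[0,0,0]],[0.5,[0,0,0.43],[0,0,0]],[0.5,[0,0,0],[0,0,0]],[0.5,[0,0,0],[0,0,0]],[0.5,[0,0,0],[0,0,0]]]'
python3 - <<'E'
from h import *
goto([.5665,-.043,.052],yawy=84.6)
im,o=snap('wrist','w7.png')
E
```

```text
clock: 10.55
position: [0.5671, -0.0406, 0.1219]
ee_rot: [0.045, 0.999, 0.0, 0.0]
ft_force: [0.4, -0.5, 0.1]
grip_width: 0.751
pos [ 0.5671 -0.0406  0.1219] y-axis deg 84.8 tilt [0.0007 0.0005] F [ 0.4 -0.5  0.1] gw 0.751 t 10.55
turn z units 0.004
shift units [ 0.005 -0.031  0.873]
```

View pics/w7.png

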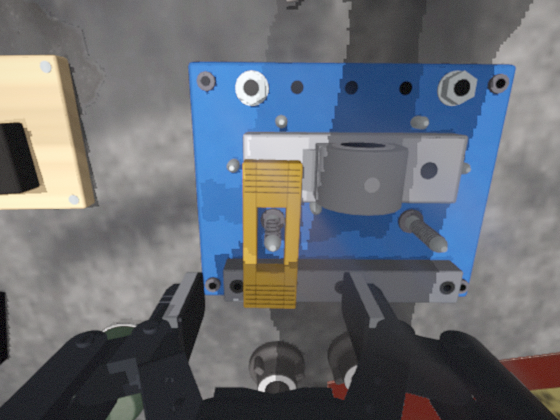

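Yellow is centred at column 271 and aligned. Descend and grip.

```bash
python3 -m crank '[[0.5,[0,-0.02,0.3],[0,0,0]],[0.5,[0,0,0.3],[0,0,0]],[0.5,[0,0,0.25],[0,0,0]],[0.5,[0,0,0],[0,0,0]],[0.5,[0,0,0],[0,0,0]]]'
python3 -m crank '[[-1,[0,0,0],[0,0,0]],[-1,[0,0,0],[0,0,0]],[-1,[0,0,0],[0,0,0]],[-1,[0,0,0],[0,0,0]],[-1,[0,0,0],[0,0,0]]]' 50
python3 -m crank '[[-1,[0,0,-0.1],[0,0,0]],[-1,[0,0,-0.2],[0,0,0]],[-1,[0,0,-0.3],[0,0,0]],[-1,[0,0,-0.3],[0,0,0]],[-1,[0,0,-0.3],[0,0,0]]]'
python3 - <<'E'
from h import *
im,o=snap('wrist','w8.png')
goto([.598,.2417,.12],yawy=92.4)
E
```

```text
clock: 11.1
position: [0.5669, -0.0434, 0.054]
ee_rot: [0.046, 0.999, 0.0, 0.0]
ft_force: [0.3, 0.1, 0.8]
grip_width: 0.751
clock: 11.6
position: [0.5673, -0.0435, 0.0546]
ee_rot: [0.046, 0.999, 0.0, 0.001]
ft_force: [-1.1, 0.6, 7.5]
grip_width: 0.404
clock: 12.1
position: [0.566, -0.0439, 0.1504]
ee_rot: [0.047, 0.999, 0.0, -0.0]
ft_force: [1.1, 0.4, -2.2]
grip_width: 0.405
pos [ 0.5679 -0.0442  0.1545] y-axis deg 84.63 tilt [0.0053 0.0006] F [ 3.1 -1.   1.3] gw 0.402 t 12.15
turn z units -0.173
shift units [-0.037  3.593  0.435]
```

View pics/w8.png

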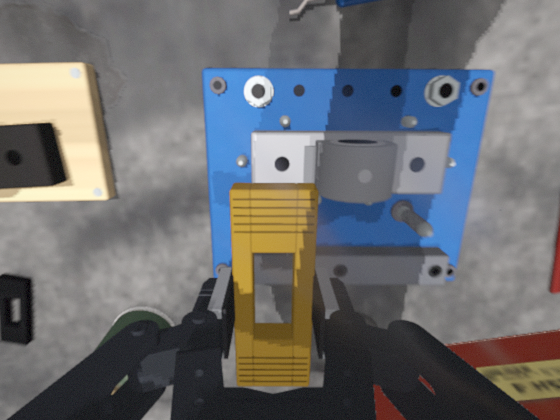

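```bash
python3 -m crank '[[-1,[0,0,0],[0,0,-0.173]],[-1,[0,0.4,0],[0,0,0]],[-1,[0,0.5,0],[0,0,0]],[-1,[0,0.5,0],[0,0,0]],[-1,[0,0.5,0],[0,0,0]]]'
python3 -m crank '[[-1,[-0.25,0.5,0],[0,0,0]],[-1,[-0.2,0.5,0],[0,0,0]],[-1,[0,0.4,0],[0,0,0]],[-1,[0,0.2,0],[0,0,0]],[-1,[0,0,0],[0,0,0]]]'
python3 -m crank '[[-1,[0,0,0],[0,0,0]],[-1,[0,0,0],[0,0,0]],[-1,[0,0,0],[0,0,0]],[-1,[0,0,0],[0,0,0]],[-1,[0,0,0],[0,0,0]]]'
python3 - <<'E'
from h import *
goto([.5976,.2417,.030],yawy=92.4)
E
```

```text
clock: 12.65
position: [0.5593, 0.1094, 0.1491]
ee_rot: [-0.021, 1.0, 0.0, 0.0]
ft_force: [0.7, -0.6, -2.9]
grip_width: 0.407
clock: 13.15
position: [0.5892, 0.2403, 0.1485]
ee_rot: [-0.023, 1.0, 0.0, -0.0]
ft_force: [0.3, 0.7, -3.3]
grip_width: 0.408
clock: 13.65
position: [0.5904, 0.237, 0.1491]
ee_rot: [-0.021, 1.0, 0.0, 0.0]
ft_force: [-0.5, 0.3, -3.4]
grip_width: 0.407
pos [0.5904 0.237  0.1491] y-axis deg 92.41 tilt [0.0002 0.0001] F [-0.5  0.3 -3.4] gw 0.407 t 13.65
turn z units 0.0
shift units [-0.092  0.055  1.489]
```

```bash
python3 -m crank '[[-1,[-0.09,0.05,0.4],[0,0,0]],[-1,[0,0,0.4],[0,0,0]],[-1,[0,0,0.4],[0,0,0]],[-1,[0,0,0.2],[0,0,0]],[-1,[0,0,0],[0,0,0]]]'
python3 -m crank '[[-1,[0,0,0.06],[0,0,0]],[-1,[0,0,0.03],[0,0,0]],[-1,[0,0,0],[0,0,0]],[-1,[0,0,0],[0,0,0]],[-1,[0,0,0],[0,0,0]]]'
```

```text
clock: 14.15
position: [0.5959, 0.2411, 0.0348]
ee_rot: [-0.021, 1.0, -0.001, -0.002]
ft_force: [-0.4, -1.3, -3.0]
grip_width: 0.406
clock: 14.65
position: [0.5976, 0.242, 0.0304]
ee_rot: [-0.021, 1.0, 0.0, 0.0]
ft_force: [0.4, -1.0, -3.2]
grip_width: 0.404
```

```bash
python3 -m crank '[[-1,[0,0,0.03],[0,0,0]],[-1,[0,0,0],[0,0,0]],[0.3,[0,0,0],[0,0,0]],[0.3,[0,0,0],[0,0,0]],[0.3,[0,0,0],[0,0,0]]]'
python3 -m crank '[[0.3,[0,0,-0.2],[0,0,0]],[0.3,[0,0,-0.4],[0,0,0]],[0.3,[0,0,-0.5],[0,0,0]],[0.3,[0,0,-0.5],[0,0,0]],[0.3,[0,0,0],[0,0,0]]]'
python3 - <<'E'
from h import *
im,o=snap('wrist','w9.png')
goto(None)
K,T=cam('wrist',o); np.save('w9T.npy',T)
E
```

```text
clock: 15.15
position: [0.5974, 0.2418, 0.0275]
ee_rot: [-0.021, 1.0, 0.0, 0.0]
ft_force: [0.6, 0.7, 0.4]
grip_width: 0.649
clock: 15.65
position: [0.6004, 0.2426, 0.1631]
ee_rot: [-0.021, 1.0, 0.002, 0.005]
ft_force: [-0.0, -0.3, -0.6]
grip_width: 0.65
pos [0.5991 0.2423 0.16  ] y-axis deg 92.43 tilt [0.0059 0.0034] F [ 0.4  0.2 -0.8] gw 0.647 t 15.7
```

View pics/w9.png

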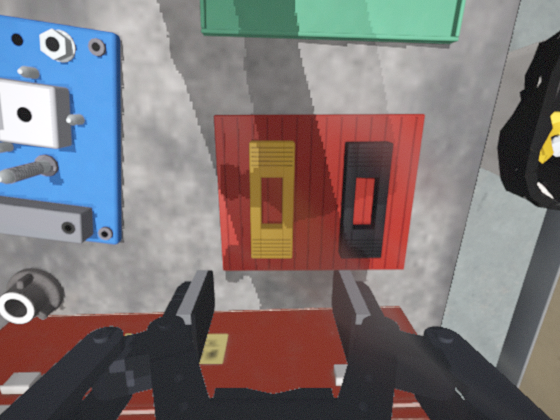

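Both straps lie side by side on the mat: yellow at (272,200), black at (367,200). The finished housing stays put. Next is gripping the housing with the jaws along fixture x, so I'll check the wrist joint range for the turn.

Run:
```python
from h import *
print(np.round(manip.get_obs()['joint_pos'],3))
goto([.5296,.0118,.13],yawy=-5.4)
```

```text
[-0.747  0.451  0.387  1.541 -0.18   1.178  1.286]
pos [0.5991 0.2423 0.16  ] y-axis deg 92.43 tilt [0.0059 0.0034] F [ 0.4  0.2 -0.8] gw 0.647 t 15.7
turn z units -1.826
shift units [ 0.992 -2.843  0.36 ]
```

```bash
python3 -m crank '[[0.7,[0.17,-0.48,0],[0,0,0]],[0.7,[0.17,-0.48,0],[0,0,0]],[0.7,[0.17,-0.48,0],[0,0,0]],[0.7,[0.17,-0.48,0],[0,0,0]],[0.7,[0.17,-0.48,0],[0,0,0]]]'
python3 -m crank '[[0.7,[0.15,-0.45,0],[0,0,0]],[0.7,[0,0,0],[0,0,0.18]],[0.7,[0,0,0],[0,0,0.18]],[0.7,[0,0,0],[0,0,0.18]],[0.7,[0,0,0],[0,0,0.18]]]'
python3 -m crank '[[0.7,[0,0,0],[0,0,0.18]],[0.7,[0,0,0],[0,0,0.18]],[0.7,[0,0,0],[0,0,0.18]],[0.7,[0,0,0],[0,0,0.18]],[0.7,[0,0,0],[0,0,0.18]]]'
python3 -m crank '[[0.7,[0,0,0],[0,0,0.18]],[0.7,[0,0,0],[0,0,0.18]],[0.7,[0,0,0],[0,0,0.18]],[0.7,[0,0,0],[0,0,0]],[0.7,[0,0,0],[0,0,0]]]'
python3 - <<'E'
from h import *
print(np.round(manip.get_obs()['joint_pos'],3))
goto([.5296,.0118,.13],yawy=-5.4)
im,o=snap('wrist','w10.png')
E
```

```text
clock: 16.2
position: [0.5364, 0.0455, 0.1552]
ee_rot: [-0.021, 1.0, 0.0, -0.0]
ft_force: [0.3, 0.0, 0.2]
grip_width: 0.849
clock: 16.7
position: [0.5266, 0.0104, 0.1552]
ee_rot: [0.261, 0.965, -0.0, -0.0]
ft_force: [0.1, 0.2, -0.2]
grip_width: 0.848
clock: 17.2
position: [0.5266, 0.0105, 0.1551]
ee_rot: [0.579, 0.815, -0.0, -0.0]
ft_force: [0.2, 0.6, 0.7]
grip_width: 0.852
clock: 17.7
position: [0.5269, 0.0107, 0.1552]
ee_rot: [0.734, 0.679, -0.0, -0.0]
ft_force: [-0.5, -0.2, 0.1]
grip_width: 0.847
[-0.733  0.228  0.709  1.873 -0.166  1.1   -0.039]
pos [0.5269 0.0107 0.1552] y-axis deg -4.5 tilt [-0.0005 -0.    ] F [-0.5 -0.2  0.1] gw 0.847 t 17.7
turn z units 0.02
shift units [0.017 0.033 0.315]
```

View pics/w10.png

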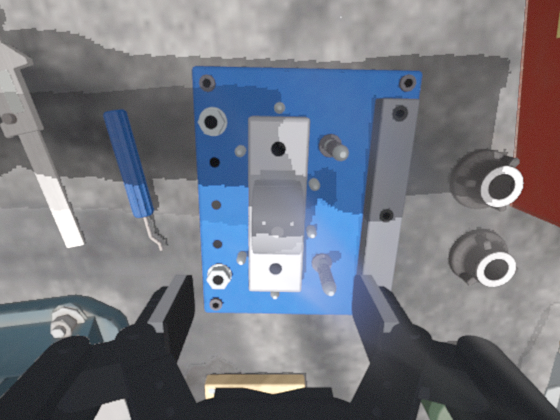

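The housing is centred in the jaws and clear of the pins, with the base corners about (249,118), (308,118), (301,291), (249,290). Refining the centre, then descending.

```bash
python3 - <<'E'
from h import *
o=manip.get_obs();K,T=cam('wrist',o)
P=np.array([ray(K,T,*p,.032)[:2] for p in [(249,118),(308,118),(301,291),(249,290)]]);print(P.round(4),P.mean(0))
P=np.array([ray(K,T,*p,.031)[:2] for p in [(278,149),(276,269)]]);print(P.round(4),P.mean(0))
goto([.5296,.0118,.058],yawy=-5.4)
E
python3 -m crank '[[0.7,[0.015,0.03,0.4],[0,0,0.02]],[0.7,[0,0,0.4],[0,0,0]],[0.7,[0,0,0.3],[0,0,0]],[0.7,[0,0,0],[0,0,0]],[0.7,[0,0,0],[0,0,0]]]'
python3 - <<'E'
from h import *
goto([.5296,.0118,.058],yawy=-5.4)
E
```

```text
[[ 0.5158  0.0834]
 [ 0.5571  0.0801]
 [ 0.5449 -0.0578]
 [ 0.5018 -0.0534]] [0.52987843 0.01307011]
[[ 0.5345  0.0602]
 [ 0.5256 -0.0363]] [0.53006038 0.01193636]
pos [0.5269 0.0106 0.1553] y-axis deg -4.51 tilt [-0.0004  0.0001] F [ 0.  -0.7  0. ] gw 0.85 t 17.75
turn z units 0.02
shift units [0.017 0.033 1.216]
clock: 18.25
position: [0.5297, 0.0113, 0.0679]
ee_rot: [0.741, 0.672, -0.0, 0.0]
ft_force: [0.4, 0.7, 0.6]
grip_width: 0.853
pos [0.5297 0.0113 0.0679] y-axis deg -5.58 tilt [-0.0003 -0.0003] F [0.4 0.7 0.6] gw 0.853 t 18.25
turn z units -0.004
shift units [ 0.006 -0.002  0.123]
```

```bash
python3 -m crank '[[0.7,[0,0,0.11],[0,0,0]],[0.7,[0,0,0],[0,0,0]],[-1,[0,0,0],[0,0,0]],[-1,[0,0,0],[0,0,0]],[-1,[0,0,0],[0,0,0]]]' 60
python3 -m crank '[[-1,[0,0,0],[0,0,0]],[-1,[0,0,0],[0,0,0]],[-1,[0,0,-0.1],[0,0,0]],[-1,[0,0,-0.2],[0,0,0]],[-1,[0,0,-0.3],[0,0,0]]]'
python3 -m crank '[[-1,[0,0,-0.3],[0,0,0]],[-1,[0,0,-0.3],[0,0,0]],[-1,[0,0,-0.3],[0,0,0]],[-1,[0,0,0],[0,0,0]],[-1,[0,0,0],[0,0,0]]]'
python3 - <<'E'
from h import *
im,o=snap('wrist','w11.png')
goto([.427,.281,.13],yawy=0.9)
E
```

```text
clock: 18.75
position: [0.5297, 0.0117, 0.0591]
ee_rot: [0.741, 0.671, 0.0, -0.0]
ft_force: [0.1, 1.4, 1.4]
grip_width: 0.39
clock: 19.25
position: [0.5281, 0.0114, 0.106]
ee_rot: [0.741, 0.671, -0.002, -0.001]
ft_force: [0.4, -0.6, -6.1]
grip_width: 0.396
clock: 19.75
position: [0.5292, 0.0117, 0.1779]
ee_rot: [0.741, 0.671, 0.0, -0.0]
ft_force: [-0.3, -0.8, -6.6]
grip_width: 0.388
pos [0.5287 0.0117 0.1772] y-axis deg -5.64 tilt [-0.0018 -0.0001] F [-0.1  0.7 -6.2] gw 0.387 t 19.8
turn z units -0.145
shift units [ 3.226 -1.595  0.592]
```

View pics/w11.png

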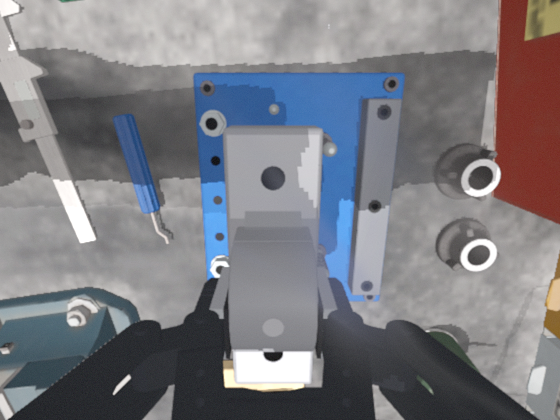

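The finished housing is gripped and clear of the fixture. Carrying it to the tray.

```bash
python3 -m crank '[[-1,[0,0,0],[0,0,-0.145]],[-1,[0.4,-0.2,0],[0,0,0]],[-1,[0.5,-0.2,0],[0,0,0]],[-1,[0.5,-0.2,0],[0,0,0]],[-1,[0.5,-0.2,0],[0,0,0]]]'
python3 -m crank '[[-1,[0.5,-0.2,0],[0,0,0]],[-1,[0.5,-0.2,0],[0,0,0]],[-1,[0.3,-0.1,0],[0,0,0]],[-1,[0,0,0],[0,0,0]],[-1,[0,0,0],[0,0,0]]]'
python3 - <<'E'
from h import *
goto([.427,.283,.0505],yawy=0.9)
im,o=snap('wrist','w12.png')
E
```

```text
clock: 20.3
position: [0.4615, 0.1635, 0.1769]
ee_rot: [0.702, 0.712, -0.001, -0.0]
ft_force: [0.7, 0.4, -5.8]
grip_width: 0.39
clock: 20.8
position: [0.4209, 0.2656, 0.177]
ee_rot: [0.701, 0.713, -0.001, 0.0]
ft_force: [0.6, 0.6, -6.2]
grip_width: 0.388
pos [0.4209 0.2656 0.177 ] y-axis deg 0.94 tilt [-0.0018 -0.0024] F [ 0.6  0.6 -6.2] gw 0.388 t 20.8
turn z units 0.001
shift units [0.22  0.083 1.58 ]
```

View pics/w12.png

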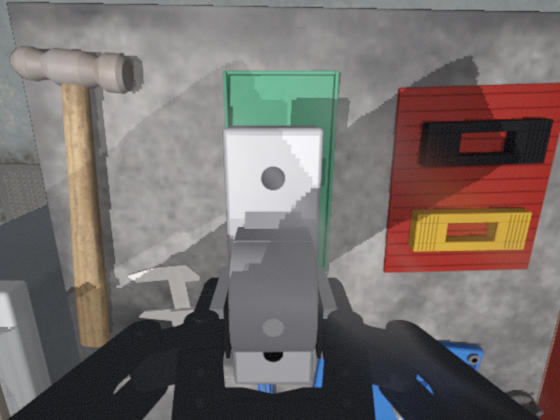

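```bash
python3 - <<'E'
from h import *
o=manip.get_obs();K,T=cam('wrist',o)
for p in [(224,72),(339,72)]: print(ray(K,T,*p,.012).round(4))
E
python3 -m crank '[[-1,[0.2,0.08,0.3],[0,0,0]],[-1,[0,0,0.4],[0,0,0]],[-1,[0,0,0.4],[0,0,0]],[-1,[0,0,0.2],[0,0,0]],[-1,[0,0,0],[0,0,0]]]'
python3 - <<'E'
from h import *
goto([.427,.283,.0505],yawy=0.9)
E
```

```text
[0.381 0.369 0.012]
[0.4718 0.3703 0.012 ]
clock: 21.35
position: [0.4269, 0.2795, 0.0719]
ee_rot: [0.702, 0.712, -0.003, 0.0]
ft_force: [0.7, -0.5, -6.4]
grip_width: 0.389
pos [0.4269 0.2795 0.0719] y-axis deg 0.76 tilt [-0.0035 -0.0043] F [ 0.7 -0.5 -6.4] gw 0.389 t 21.35
turn z units -0.003
shift units [0.045 0.003 0.267]
```

```bash
python3 -m crank '[[-1,[0,0,0.12],[0,0,0]],[-1,[0,0,0.08],[0,0,0]],[-1,[0,0,0.03],[0,0,0]],[-1,[0,0,0],[0,0,0]],[-1,[0,0,0],[0,0,0]]]'
python3 -m crank '[[-1,[0,0,0.02],[0,0,0]],[-1,[0,0,0],[0,0,0]],[-1,[0,0,0.01],[0,0,0]],[-1,[0,0,0],[0,0,0]],[-1,[0,0,0],[0,0,0]]]'
```

```text
clock: 21.85
position: [0.4281, 0.2822, 0.0566]
ee_rot: [0.702, 0.713, 0.0, -0.0]
ft_force: [-1.0, 0.3, -5.5]
grip_width: 0.39
clock: 22.35
position: [0.4278, 0.2821, 0.0538]
ee_rot: [0.702, 0.713, 0.0, -0.0]
ft_force: [0.1, 0.6, -5.5]
grip_width: 0.394
```

```bash
python3 -m crank '[[-1,[0,0,0.03],[0,0,0]],[-1,[0,0,0],[0,0,0]],[-1,[0,0,0.01],[0,0,0]],[-1,[0,0,0],[0,0,0]],[-1,[0,0,0],[0,0,0]]]'
```

```text
clock: 22.85
position: [0.4278, 0.2821, 0.0506]
ee_rot: [0.702, 0.712, 0.0, -0.0]
ft_force: [-0.3, -0.2, -5.7]
grip_width: 0.389
```

```bash
python3 -m crank '[[-1,[0,0,0.015],[0,0,0]],[-1,[0,0,0],[0,0,0]],[0.3,[0,0,0],[0,0,0]],[0.6,[0,0,0],[0,0,0]],[0.6,[0,0,0],[0,0,0]]]'
python3 -m crank '[[0.6,[0,0,-0.2],[0,0,0]],[0.6,[0,0,-0.4],[0,0,0]],[0.6,[0,0,-0.5],[0,0,0]],[0.6,[0,0,-0.4],[0,0,0]],[0.6,[0,0,0],[0,0,0]]]'
python3 - <<'E'
from h import *
im,o=snap('wrist','w13.png')
im,o=snap('side','s13.png')
K,T=cam('wrist',o)
P=[ray(K,T,*p,.015) for p in [(400,260)]]
goto([.483,-.264,.17],yawy=-5)
E
```

```text
clock: 23.35
position: [0.4282, 0.2824, 0.0497]
ee_rot: [0.702, 0.713, 0.0, 0.0]
ft_force: [0.1, 0.2, 1.5]
grip_width: 0.803
clock: 23.85
position: [0.4299, 0.2835, 0.1738]
ee_rot: [0.702, 0.712, 0.004, -0.0]
ft_force: [0.5, 0.3, -0.2]
grip_width: 0.798
pos [0.4281 0.2824 0.1698] y-axis deg 0.89 tilt [0.001  0.0015] F [-0.2  0.5 -0.5] gw 0.8 t 23.95
turn z units 0.131
shift units [-6.84   0.581 -0.012]
```

View pics/w13.png

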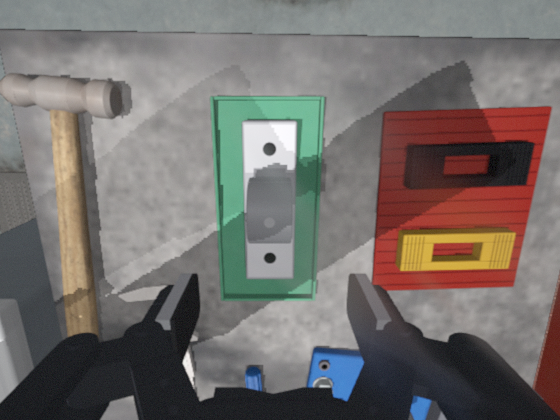

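View pics/s13.png

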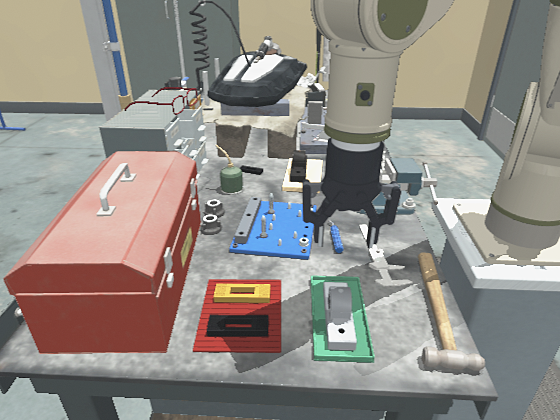

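The finished housing sits centred in the tray (270,200), and both straps remain on the mat. Moving over to the raw housing on the board.

```bash
python3 -m crank '[[0.7,[0,0.2,-0.3],[0,0,0.14]],[0.7,[-0.45,0.2,-0.3],[0,0,0]],[0.7,[-0.5,0.2,0],[0,0,0]],[0.7,[-0.5,0.1,0],[0,0,0]],[0.7,[-0.5,0,0],[0,0,0]]]'
python3 -m crank '[[0.7,[-0.5,0,0],[0,0,0]],[0.7,[-0.5,0,0],[0,0,0]],[0.7,[-0.5,0,0],[0,0,0]],[0.7,[-0.5,0,0],[0,0,0]],[0.7,[-0.5,0,0],[0,0,0]]]'
python3 -m crank '[[0.7,[-0.5,0,0],[0,0,0]],[0.7,[-0.5,0,0],[0,0,0]],[0.7,[-0.5,0,0],[0,0,0]],[0.7,[0,0,0],[0,0,0]],[0.7,[0,0,0],[0,0,0]]]'
python3 - <<'E'
from h import *
im,o=snap('wrist','w14.png')
print(np.round(o['joint_pos'],2))
goto([.483,-.264,.17],yawy=-8)
E
```

```text
clock: 24.45
position: [0.469, 0.1211, 0.2161]
ee_rot: [0.74, 0.673, -0.001, 0.0]
ft_force: [1.3, -0.2, 0.2]
grip_width: 0.854
clock: 24.95
position: [0.449, -0.0773, 0.2162]
ee_rot: [0.74, 0.673, -0.001, -0.0]
ft_force: [0.9, 0.4, 0.4]
grip_width: 0.851
clock: 25.45
position: [0.438, -0.1957, 0.2164]
ee_rot: [0.74, 0.672, -0.001, -0.0]
ft_force: [0.2, 0.5, 0.5]
grip_width: 0.851
[-0.66  0.    1.01  1.92 -0.    1.22  0.25]
pos [ 0.4384 -0.1947  0.2165] y-axis deg -5.42 tilt [-0.0017 -0.0001] F [-0.7  0.3 -0.6] gw 0.851 t 25.5
turn z units 0.057
shift units [-0.809  0.638  0.58 ]
```

View pics/w14.png

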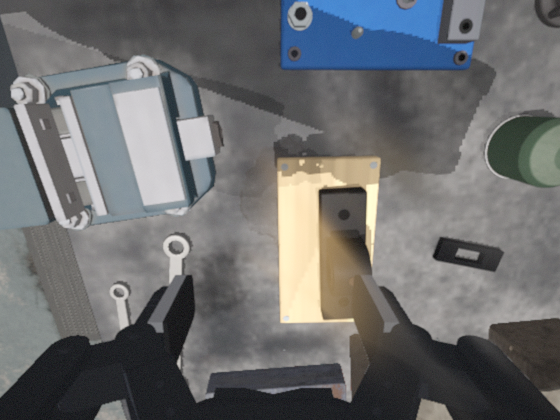

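The raw housing is on the board at about (345,250), with the vise to the left and the oil can to the right. Zooming in for its corners.

Run:
```python
from h import *
im=cv2.imread('pics/w14.png')
c=im[150:340,260:400].astype(float); c=(255*(c/255)**.5).astype(np.uint8)
cv2.imwrite('pics/w14c.png',cv2.resize(c,None,fx=3.1,fy=3.1,interpolation=cv2.INTER_CUBIC))
```

```text
(no output)
```

View pics/w14c.png

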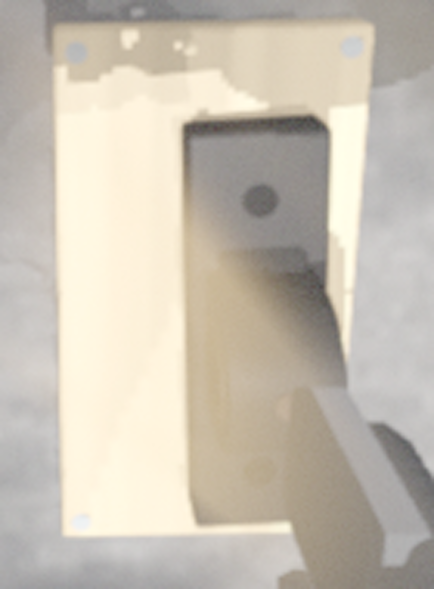

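Run:
```python
from h import *
o=manip.get_obs();K,T=cam('wrist',o)
f=lambda x,y,z:ray(K,T,(x+.5)/3.1-.5+260,(y+.5)/3.1-.5+150,z)[:2]
H=np.array([f(260,200,.034),f(258,470,.034)]);d=H[0]-H[1];print(H.round(4),H.mean(0).round(4),'hole dist',np.linalg.norm(d),'yaw',np.degrees(np.arctan2(-d[0],d[1])))
a,b=f(188,135,.035),f(192,500,.035);d=a-b;print(a,b,'yaw L',np.degrees(np.arctan2(-d[0],d[1])))
c=f(328,133,.035);d=c-a;print(c,'w',np.linalg.norm(d),'yaw E',np.degrees(np.arctan2(d[1],d[0])))
```

```text
[[ 0.5034 -0.2198]
 [ 0.5    -0.3158]] [ 0.5017 -0.2678] hole dist 0.09607789452968607 yaw -2.030713747654173
[ 0.48226066 -0.19675973] [ 0.47717166 -0.32480987] yaw L -2.275863163468104
[ 0.52421387 -0.20011432] w 0.04208711038464371 yaw E -4.5716627104623955
```

Raw housing ≈ (0.5015, −0.2678), yaw ≈ −2.5°. Hole spacing of 96 mm matches the 97 mm on the finished one.

```bash
python3 -m crank '[[0.7,[0,0,0],[0,0,-0.065]],[0.7,[-0.45,0.37,0.3],[0,0,0]],[0.7,[-0.45,0.37,0.3],[0,0,0]],[0.7,[0,0,0.3],[0,0,0]],[0.7,[0,0,0],[0,0,0]]]'
python3 -m crank '[[0.7,[0,0,0],[0,0,0]],[0.7,[0,0,0],[0,0,0]],[0.7,[0,0,0],[0,0,0]],[0.7,[0,0,0],[0,0,0]],[0.7,[0,0,0],[0,0,0]]]'
python3 - <<'E'
from h import *
goto([.5015,-.2678,.0615],yawy=-2.5)
im,o=snap('wrist','w15.png')
c=(255*(im/255.)**.6).astype(np.uint8);cv2.imwrite('pics/w15.png',c)
E
```

```text
clock: 26.0
position: [0.4775, -0.2456, 0.1557]
ee_rot: [0.723, 0.691, -0.002, -0.005]
ft_force: [-1.3, 0.8, 0.1]
grip_width: 0.846
clock: 26.5
position: [0.4793, -0.2467, 0.1601]
ee_rot: [0.723, 0.691, 0.001, -0.002]
ft_force: [1.1, 0.6, 0.6]
grip_width: 0.85
pos [ 0.4793 -0.2467  0.1601] y-axis deg -2.55 tilt [-0.0019  0.0048] F [1.1 0.6 0.6] gw 0.85 t 26.5
turn z units -0.001
shift units [-0.257  0.292  1.23 ]
```

View pics/w15.png

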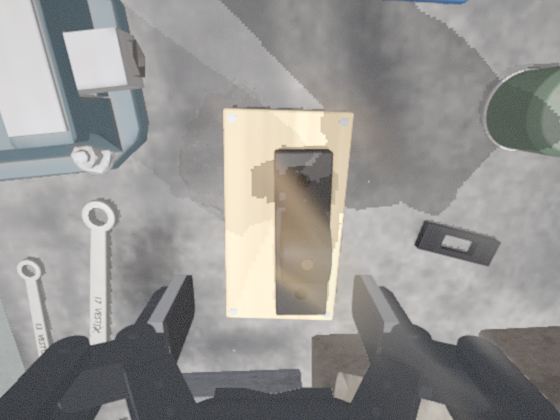

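Raw housing is at (303,232), aligned with the tool. There is a clear gap to the brown block below the board. Shift over it and descend.

```bash
python3 -m crank '[[0.7,[-0.25,0.29,0],[0,0,0]],[0.7,[0,0,0.3],[0,0,0]],[0.7,[0,0,0],[0,0,0]],[0.7,[0,0,0],[0,0,0]],[0.7,[0,0,0],[0,0,0]]]'
python3 - <<'E'
from h import *
goto([.5015,-.2678,.0615],yawy=-2.5)
im,o=snap('wrist','w16.png')
c=(255*(im/255.)**.6).astype(np.uint8);cv2.imwrite('pics/w16.png',c)
E
```

```text
clock: 27.05
position: [0.5012, -0.2679, 0.1361]
ee_rot: [0.723, 0.691, 0.001, -0.002]
ft_force: [0.5, 0.6, -0.1]
grip_width: 0.848
pos [ 0.5012 -0.2679  0.1361] y-axis deg -2.58 tilt [-0.0025  0.0042] F [ 0.5  0.6 -0.1] gw 0.848 t 27.05
turn z units -0.002
shift units [-0.002  0.006  0.933]
```

View pics/w16.png

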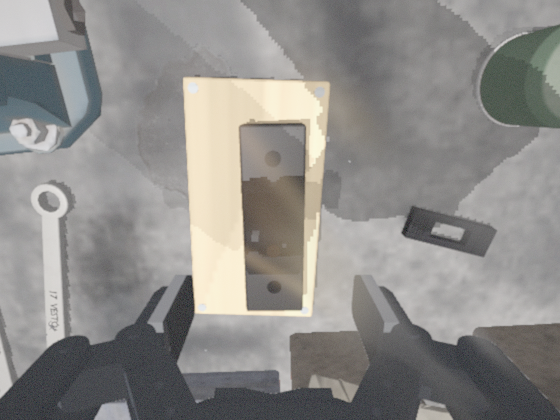

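Holes at (273,158) and (274,286) lie on the tool's axis, so it's well aligned. Descend and grip.

```bash
python3 -m crank '[[0.6,[0,0,0.3],[0,0,0]],[0.6,[0,0,0.3],[0,0,0]],[0.6,[0,0,0.2],[0,0,0]],[0.6,[0,0,0.1],[0,0,0]],[0.6,[0,0,0],[0,0,0]]]'
python3 -m crank '[[0.6,[0,0,0],[0,0,0]],[0.6,[0,0,0],[0,0,0]],[-1,[0,0,0],[0,0,0]],[-1,[0,0,0],[0,0,0]],[-1,[0,0,0],[0,0,0]]]' 60
python3 -m crank '[[-1,[0,0,0],[0,0,0]],[-1,[0,0,0],[0,0,0]],[-1,[0,0,0],[0,0,0]],[-1,[0,0,0],[0,0,0]],[-1,[0,0,0],[0,0,0]]]'
python3 - <<'E'
from h import *
goto([.5015,-.2678,.0615],yawy=-2.5)
E
```

```text
clock: 27.6
position: [0.5006, -0.2675, 0.0629]
ee_rot: [0.723, 0.691, -0.0, -0.003]
ft_force: [0.7, 0.0, 0.3]
grip_width: 0.8
clock: 28.1
position: [0.5013, -0.2677, 0.0638]
ee_rot: [0.723, 0.691, 0.001, -0.002]
ft_force: [-0.9, 0.5, 7.5]
grip_width: 0.388
clock: 28.6
position: [0.5013, -0.2677, 0.0638]
ee_rot: [0.723, 0.691, 0.001, -0.002]
ft_force: [-0.9, 1.4, 6.0]
grip_width: 0.39
pos [ 0.5013 -0.2677  0.0638] y-axis deg -2.58 tilt [-0.0024  0.0042] F [-0.9  1.4  6. ] gw 0.39 t 28.6
turn z units -0.002
shift units [-0.001  0.003  0.029]
```

```bash
python3 -m crank '[[-1,[0,0,-0.1],[0,0,0]],[-1,[0,0,-0.3],[0,0,0]],[-1,[0,0,-0.4],[0,0,0]],[-1,[0,0,-0.4],[0,0,0]],[-1,[0,0,-0.2],[0,0,0]]]'
python3 -m crank '[[-1,[0,0,0],[0,0,0.063]],[-1,[0.4,0,0],[0,0,0]],[-1,[0.5,0,0],[0,0,0]],[-1,[0.5,0,0],[0,0,0]],[-1,[0.5,0,0],[0,0,0]]]'
python3 -m crank '[[-1,[0.5,0,0],[0,0,0]],[-1,[0.5,0,0],[0,0,0]],[-1,[0.4,0,0],[0,0,0]],[-1,[0,0,0],[0,0,0]],[-1,[0,0,0],[0,0,0]]]'
python3 - <<'E'
from h import *
goto([.5298,.0123,.062],yawy=-5.4)
im,o=snap('wrist','w17.png')
c=(255*(im/255.)**.6).astype(np.uint8);cv2.imwrite('pics/w17.png',c)
E
```

```text
clock: 29.1
position: [0.5015, -0.2686, 0.1774]
ee_rot: [0.723, 0.691, 0.001, -0.002]
ft_force: [0.3, -0.4, -7.4]
grip_width: 0.393
clock: 29.6
position: [0.5148, -0.1151, 0.175]
ee_rot: [0.74, 0.673, -0.0, -0.003]
ft_force: [0.6, 0.9, -5.7]
grip_width: 0.388
clock: 30.1
position: [0.5256, -0.0046, 0.1756]
ee_rot: [0.739, 0.674, -0.0, -0.003]
ft_force: [0.3, -0.9, -6.7]
grip_width: 0.392
pos [ 0.5256 -0.0046  0.1756] y-axis deg -5.3 tilt [-0.0047  0.0037] F [ 0.3 -0.9 -6.7] gw 0.392 t 30.1
turn z units 0.002
shift units [0.211 0.04  1.42 ]
```

View pics/w17.png

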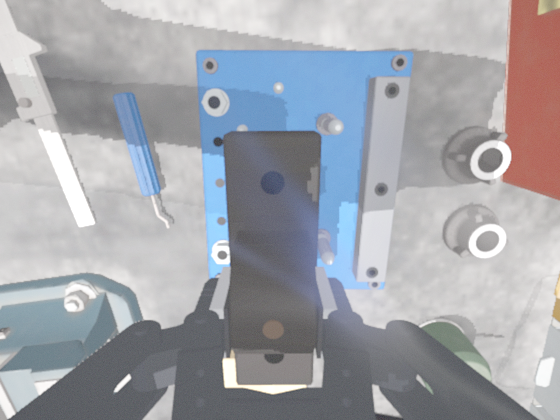

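The raw housing is held straight, with its hole at (272,182). Checking the grasp offset along its length against the finished one, which seated truly.

Run:
```python
from h import *
i=manip.camera_info('wrist');K=np.array(i['K']);M=np.array(i['mount'])
for n,hole,edge,z in(('fin',(273,178),(273,127.5),.0472-.02),('raw',(272,182),(272.5,131.5),.0488-.02)):
    print(n,ray(K,M,*hole,z).round(4),ray(K,M,*edge,z).round(4))
```

```text
fin [0.0491 0.0001 0.0272] [0.0711 0.0001 0.0272]
raw [ 0.0469 -0.0003  0.0288] [ 0.0693 -0.0001  0.0288]
```

```bash
python3 -m crank '[[-1,[0.2,0.04,0.3],[0,0,0.002]],[-1,[0,0,0.4],[0,0,0]],[-1,[0,0,0.3],[0,0,0]],[-1,[0,0,0],[0,0,0]],[-1,[0,0,0],[0,0,0]]]'
python3 -m crank '[[-1,[0,0,0],[0,0,0]],[-1,[0,0,0],[0,0,0]],[-1,[0,0,0],[0,0,0]],[-1,[0,0,0],[0,0,0]],[-1,[0,0,0],[0,0,0]]]'
python3 - <<'E'
from h import *
goto([.5299,.0137,.0608],yawy=-5.5)
im,o=snap('wrist','w18.png')
im,o=snap('side','s18.png')
c=(255*(im/255.)**.6).astype(np.uint8);cv2.imwrite('pics/s18.png',cv2.resize(c[150:290,180:360],None,fx=4,fy=4,interpolation=cv2.INTER_CUBIC))
im=cv2.imread('pics/w18.png')
c=(255*(im/255.)**.6).astype(np.uint8);cv2.imwrite('pics/w18.png',c)
E
```

```text
clock: 30.65
position: [0.5306, 0.0092, 0.0968]
ee_rot: [0.741, 0.671, -0.0, -0.002]
ft_force: [-0.6, 0.0, -5.4]
grip_width: 0.391
clock: 31.15
position: [0.5307, 0.0108, 0.0966]
ee_rot: [0.74, 0.672, 0.0, -0.003]
ft_force: [0.2, -0.2, -6.6]
grip_width: 0.389
pos [0.5307 0.0108 0.0966] y-axis deg -5.49 tilt [-0.003   0.0044] F [ 0.2 -0.2 -6.6] gw 0.389 t 31.15
turn z units 0.0
shift units [ 0.033 -0.012  0.447]
```

View pics/s18.png

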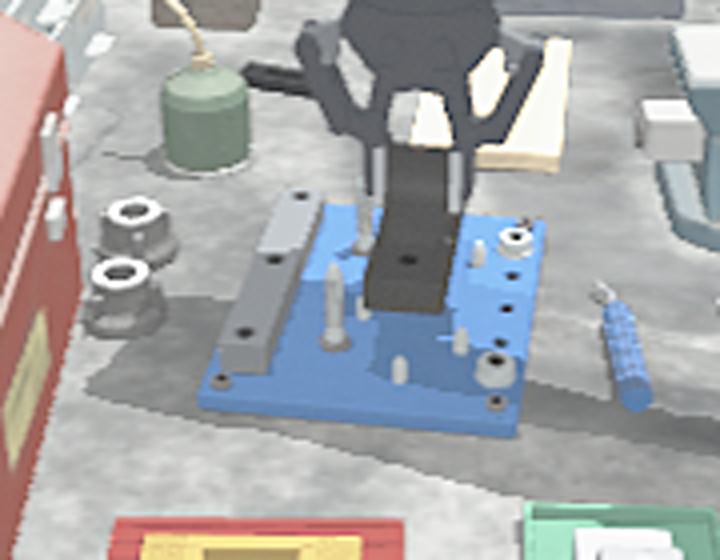

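View pics/w18.png

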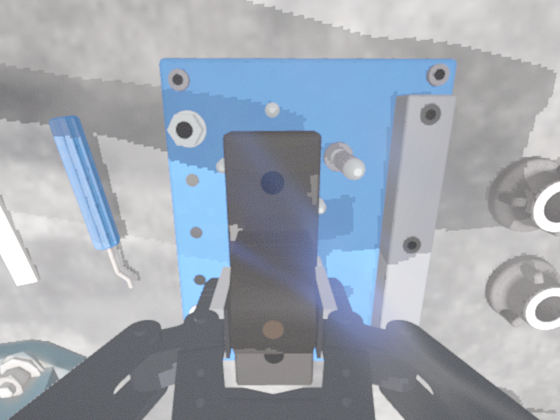

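The side pins at (221,165) and (321,207) flank the base evenly, and the end pin is on axis. Going down gently.

```bash
python3 -m crank '[[-1,[0.033,-0.012,0],[0,0,0]],[-1,[0,0,0.1],[0,0,0]],[-1,[0,0,0.1],[0,0,0]],[-1,[0,0,0.06],[0,0,0]],[-1,[0,0,0],[0,0,0]]]'
python3 -m crank '[[-1,[0,0,0.05],[0,0,0]],[-1,[0,0,0.05],[0,0,0]],[-1,[0,0,0],[0,0,0]],[-1,[0,0,0],[0,0,0]],[-1,[0,0,0],[0,0,0]]]'
python3 - <<'E'
from h import *
goto([.5299,.0137,.0608],yawy=-5.5)
E
```

```text
clock: 31.75
position: [0.5292, 0.0133, 0.0745]
ee_rot: [0.74, 0.672, -0.001, -0.003]
ft_force: [-0.9, -0.3, -6.5]
grip_width: 0.392
clock: 32.25
position: [0.53, 0.0135, 0.0677]
ee_rot: [0.74, 0.672, 0.0, -0.003]
ft_force: [0.4, -0.2, -6.2]
grip_width: 0.386
pos [0.53   0.0135 0.0677] y-axis deg -5.51 tilt [-0.003   0.0042] F [ 0.4 -0.2 -6.2] gw 0.386 t 32.25
turn z units -0.0
shift units [ 0.002 -0.001  0.086]
```

```bash
python3 -m crank '[[-1,[0,0,0.04],[0,0,0]],[-1,[0,0,0.03],[0,0,0]],[-1,[0,0,0],[0,0,0]],[-1,[0,0,0],[0,0,0]],[-1,[0,0,0],[0,0,0]]]'
python3 -m crank '[[-1,[0,0,0.015],[0,0,0]],[-1,[0,0,0],[0,0,0]],[-1,[0,0,0],[0,0,0]],[0.2,[0,0,0],[0,0,0]],[0.5,[0,0,0],[0,0,0]]]'
python3 -m crank '[[0.5,[0,0,0],[0,0,0]],[0.5,[0,0,-0.2],[0,0,0]],[0.5,[0,0,-0.4],[0,0,0]],[0.5,[0,0,-0.4],[0,0,0]],[0.5,[0,0,-0.3],[0,0,0]]]'
python3 -m crank '[[0.5,[0,0,0],[0,0,0]],[0.5,[0,0,0],[0,0,0]],[0.5,[0,0,0],[0,0,0]],[0.5,[0,0,0],[0,0,0]],[0.5,[0,0,0],[0,0,0]]]'
python3 - <<'E'
from h import *
im,o=snap('wrist','w19.png')
goto([.5299,.0137,.0608],yawy=-5.5)
c=(255*(im/255.)**.6).astype(np.uint8);cv2.imwrite('pics/w19.png',c)
im,o=snap('side','s19.png')
c=(255*(im/255.)**.6).astype(np.uint8);cv2.imwrite('pics/s19.png',cv2.resize(c[150:290,180:360],None,fx=4,fy=4,interpolation=cv2.INTER_CUBIC))
E
```

```text
clock: 32.75
position: [0.5299, 0.0135, 0.062]
ee_rot: [0.74, 0.672, 0.0, -0.003]
ft_force: [0.8, 0.4, -5.7]
grip_width: 0.385
clock: 33.25
position: [0.5304, 0.0135, 0.0612]
ee_rot: [0.74, 0.672, 0.001, -0.002]
ft_force: [-0.4, -0.6, -0.2]
grip_width: 0.715
clock: 33.75
position: [0.5307, 0.0126, 0.1677]
ee_rot: [0.741, 0.672, 0.001, -0.002]
ft_force: [1.1, 0.2, 0.2]
grip_width: 0.751
clock: 34.25
position: [0.5298, 0.013, 0.1642]
ee_rot: [0.74, 0.672, -0.0, -0.003]
ft_force: [-0.4, -0.5, 0.0]
grip_width: 0.752
pos [0.5299 0.0129 0.1643] y-axis deg -5.52 tilt [-0.0041  0.0036] F [ 0.5  1.2 -0.2] gw 0.751 t 34.3
turn z units -0.0
shift units [0.005 0.005 1.294]
```

View pics/w19.png

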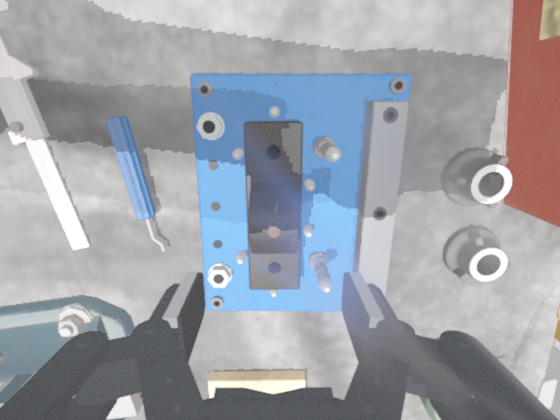

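View pics/s19.png

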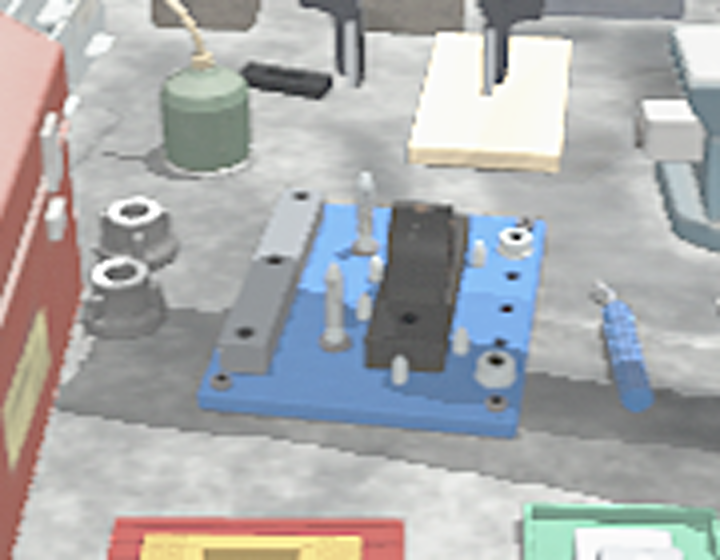

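The raw housing is seated flat between the pins. Turning back and going for the yellow strap.

```bash
python3 -m crank '[[0.5,[0.4,0,0],[0,0,-0.18]],[0.5,[0,0,0],[0,0,-0.18]],[0.5,[0,0,0],[0,0,-0.18]],[0.5,[0,0,0],[0,0,-0.18]],[0.5,[0,0,0],[0,0,-0.18]]]'
python3 -m crank '[[0.5,[0,0,0],[0,0,-0.18]],[0.5,[0,0,0],[0,0,-0.18]],[0.5,[0,0,0],[0,0,-0.18]],[0.5,[0,0,0],[0,0,-0.18]],[0.5,[0,0,0],[0,0,-0.18]]]'
python3 -m crank '[[0.5,[0,0,0],[0,0,-0.18]],[0.5,[0,0,0],[0,0,-0.18]],[0.5,[0,0.4,0],[0,0,-0.01]],[0.5,[0,0.4,0],[0,0,0]],[0.5,[0,0,0],[0,0,0]]]'
python3 - <<'E'
from h import *
goto([.5974,.2418,.1],yawy=92.4)
print(np.round(manip.get_obs()['joint_pos'],2))
E
```

```text
clock: 34.85
position: [0.5331, 0.0449, 0.1646]
ee_rot: [0.459, 0.888, 0.001, -0.002]
ft_force: [-0.2, -0.1, 0.4]
grip_width: 0.749
clock: 35.35
position: [0.5332, 0.0448, 0.1647]
ee_rot: [0.123, 0.992, 0.002, -0.002]
ft_force: [0.4, -1.2, -0.3]
grip_width: 0.754
clock: 35.85
position: [0.5305, 0.1138, 0.1647]
ee_rot: [-0.022, 1.0, 0.003, -0.002]
ft_force: [0.4, -0.0, -0.5]
grip_width: 0.753
pos [0.5305 0.1138 0.1647] y-axis deg 92.48 tilt [-0.0041  0.0053] F [ 0.4 -0.  -0.5] gw 0.753 t 35.85
turn z units 0.002
shift units [-0.907  1.558  0.814]
[-0.87  0.25  0.66  1.82 -0.18  1.13  1.47]
```

```bash
python3 -m crank '[[0.5,[-0.3,0.5,0],[0.007,-0.005,0]],[0.5,[-0.3,0.5,0],[0,0,0]],[0.5,[-0.3,0.5,0],[0,0,0]],[0.5,[0,0,0],[0,0,0]],[0.5,[0,0,0],[0,0,0]]]'
python3 -m crank '[[0.5,[0,0,0],[0,0,0]],[0.5,[0,0,0],[0,0,0]],[0.5,[0,0,0],[0,0,0]],[0.5,[0,0,0],[0,0,0]],[0.5,[0,0,0],[0,0,0]]]'
python3 - <<'E'
from h import *
goto([.5974,.2418,.0285],yawy=92.4)
im,o=snap('wrist','w20.png')
E
```

```text
clock: 36.35
position: [0.5986, 0.2318, 0.1641]
ee_rot: [-0.019, 1.0, -0.002, -0.0]
ft_force: [-0.1, -0.4, 0.0]
grip_width: 0.748
clock: 36.85
position: [0.5985, 0.2313, 0.1654]
ee_rot: [-0.019, 1.0, -0.0, 0.0]
ft_force: [-0.6, 0.6, 0.4]
grip_width: 0.748
pos [0.5985 0.2313 0.1654] y-axis deg 92.12 tilt [ 0.001  -0.0008] F [-0.6  0.6  0.4] gw 0.748 t 36.85
turn z units -0.006
shift units [0.011 0.133 1.711]
```

View pics/w20.png

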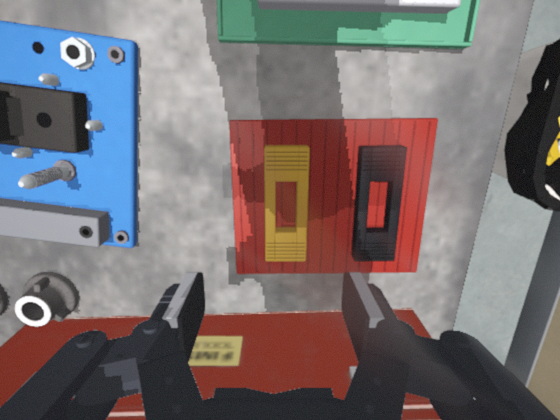

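```bash
python3 - <<'E'
from h import *
im=cv2.imread('pics/w20.png');o=manip.get_obs();K,T=cam('wrist',o)
h=cv2.cvtColor(im,cv2.COLOR_BGR2HSV)
m=cv2.inRange(h,(14,100,70),(32,255,255));m[:120]=0;m[280:]=0
k=cv2.inRange(im,(0,0,0),(75,75,75));k[:120]=0;k[275:]=0;k[:,:345]=0;k[:,415:]=0
for n,q in(('Y',m),('B',k)):
    q=cv2.morphologyEx(q,cv2.MORPH_CLOSE,np.ones((3,3)))
    c=max(cv2.findContours(q,0,2)[0],key=cv2.contourArea).reshape(-1,2)
    P=np.array([ray(K,T,*p,.019)[:2] for p in c],np.float32)
    print(n,cv2.boundingRect(c),cv2.minAreaRect(P*1000))
E
python3 -m crank '[[0.5,[0.01,0.13,0],[0,0,-0.006]],[0.5,[0,0,0.4],[0,0,0]],[0.5,[0,0,0.4],[0,0,0]],[0.5,[0,0,0.2],[0,0,0]],[0.5,[0,0,0],[0,0,0]]]'
python3 - <<'E'
from h import *
goto([.5974,.2418,.0285],yawy=92.4)
E
```

```text
Y (264, 145, 46, 117) ((597.4094848632812, 241.14747619628906), (100.96731567382812, 36.340965270996094), 1.9968688488006592)
B (352, 146, 50, 115) ((594.46435546875, 317.1459655761719), (99.4210433959961, 37.56031036376953), 2.679640054702759)
clock: 37.4
position: [0.596, 0.2419, 0.0829]
ee_rot: [-0.021, 1.0, -0.002, -0.001]
ft_force: [-0.0, -0.2, 0.4]
grip_width: 0.751
pos [0.596  0.2419 0.0829] y-axis deg 92.45 tilt [-0.0027 -0.0031] F [-0.  -0.2  0.4] gw 0.751 t 37.4
turn z units 0.001
shift units [-0.019 -0.     0.68 ]
```

Vision puts yellow at (0.597, 0.241), which agrees with the placed pose within 1 mm. Descend, grip and lift.

```bash
python3 -m crank '[[0.5,[-0.01,0,0.3],[0,0,0]],[0.5,[0,0,0.25],[0,0,0]],[0.5,[0,0,0.1],[0,0,0]],[0.5,[0,0,0],[0,0,0]],[0.5,[0,0,0],[0,0,0]]]'
python3 - <<'E'
from h import *
goto([.5974,.2415,.0285],yawy=92.4)
E
```

```text
clock: 37.9
position: [0.5991, 0.2421, 0.0347]
ee_rot: [-0.021, 1.0, -0.0, 0.001]
ft_force: [-0.3, 0.2, 0.5]
grip_width: 0.748
pos [0.5991 0.2421 0.0347] y-axis deg 92.41 tilt [ 0.0024 -0.0004] F [-0.3  0.2  0.5] gw 0.748 t 37.9
turn z units 0.0
shift units [ 0.022 -0.006  0.077]
```

```bash
python3 -m crank '[[0.5,[0.02,0,0.05],[0,0,0]],[0.5,[0,0,0.02],[0,0,0]],[0.5,[0,0,0],[0,0,0]],[-1,[0,0,0],[0,0,0]],[-1,[0,0,0],[0,0,0]]]' 50
python3 -m crank '[[-1,[0,0,0],[0,0,0]],[-1,[0,0,0],[0,0,0]],[-1,[0,0,0],[0,0,0]],[-1,[0,0,0],[0,0,0]],[-1,[0,0,0],[0,0,0]]]'
python3 -m crank '[[-1,[0,0,-0.1],[0,0,0]],[-1,[0,0,-0.3],[0,0,0]],[-1,[0,0,-0.5],[0,0,0]],[-1,[0,0,-0.4],[0,0,0]],[-1,[0,0,-0.3],[0,0,0]]]'
python3 - <<'E'
from h import *
im,o=snap('wrist','w21.png')
goto([.5668,-.0432,.12],yawy=84.6)
E
```

```text
clock: 38.4
position: [0.5968, 0.2418, 0.0277]
ee_rot: [-0.021, 1.0, -0.0, 0.001]
ft_force: [-0.5, 4.8, 4.8]
grip_width: 0.421
clock: 38.9
position: [0.5969, 0.2419, 0.028]
ee_rot: [-0.021, 1.0, -0.0, 0.001]
ft_force: [-1.9, -0.1, 4.7]
grip_width: 0.407
clock: 39.4
position: [0.5968, 0.2416, 0.1578]
ee_rot: [-0.021, 1.0, -0.0, 0.001]
ft_force: [1.0, -0.3, -3.1]
grip_width: 0.406
pos [0.5983 0.2421 0.1615] y-axis deg 92.38 tilt [0.0059 0.0015] F [2.2 0.6 0.5] gw 0.409 t 39.45
turn z units 0.173
shift units [ 0.545 -3.547  0.511]
```

View pics/w21.png

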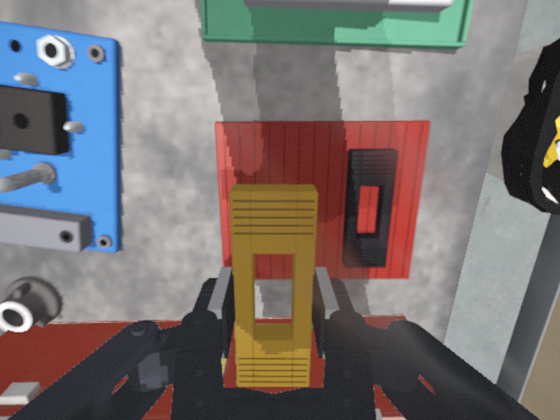

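Yellow is held exactly as before; compared with w8, the slot is at the same pixels. Back to its stud.

```bash
python3 -m crank '[[-1,[0,0,0],[0,0,0.173]],[-1,[0,-0.4,0],[0,0,0]],[-1,[0,-0.5,0],[0,0,0]],[-1,[0,-0.5,0],[0,0,0]],[-1,[0,-0.5,0],[0,0,0]]]'
python3 -m crank '[[-1,[0,-0.5,0],[0,0,0]],[-1,[0,-0.5,0],[0,0,0]],[-1,[0,-0.4,0],[0,0,0]],[-1,[0,-0.2,0],[0,0,0]],[-1,[0,0,0],[0,0,0]]]'
python3 -m crank '[[-1,[0,0,0],[0,0,0]],[-1,[0,0,0],[0,0,0]],[-1,[0,0,0],[0,0,0]],[-1,[0,0,0],[0,0,0]],[-1,[0,0,0],[0,0,0]]]'
python3 - <<'E'
from h import *
goto([.5668,-.0435,.105],yawy=84.6)
E
```

```text
clock: 39.95
position: [0.5815, 0.0888, 0.1551]
ee_rot: [0.047, 0.999, -0.001, -0.0]
ft_force: [0.1, -0.6, -2.5]
grip_width: 0.404
clock: 40.45
position: [0.5696, -0.0397, 0.1556]
ee_rot: [0.049, 0.999, -0.001, 0.0]
ft_force: [-0.1, -0.0, -2.6]
grip_width: 0.406
clock: 40.95
position: [0.5704, -0.0364, 0.1558]
ee_rot: [0.046, 0.999, -0.001, 0.0]
ft_force: [-0.6, 0.1, -3.4]
grip_width: 0.408
pos [ 0.5704 -0.0364  0.1558] y-axis deg 84.67 tilt [ 0.0008 -0.0012] F [-0.6  0.1 -3.4] gw 0.408 t 40.95
turn z units 0.002
shift units [ 0.037 -0.092  0.635]
```

```bash
python3 -m crank '[[-1,[0.037,-0.09,0],[0,0,0]],[-1,[0,0,0.3],[0,0,0]],[-1,[0,0,0.3],[0,0,0]],[-1,[0,0,0],[0,0,0]],[-1,[0,0,0],[0,0,0]]]'
python3 - <<'E'
from h import *
im,o=snap('wrist','w22.png')
cv2.imwrite('pics/w22c.png',cv2.resize(im[180:400,200:350],None,fx=2.7,fy=2.7))
goto([.5668,-.0433,.055],yawy=84.6)
K,T=cam('wrist',o); print('stud proj',proj(K,T,[.5647,-.0417,.062]),proj(K,T,[.5647,-.0417,.012]))
im,o=snap('side','s22.png')
cv2.imwrite('pics/s22.png',cv2.resize(im[150:290,180:360],None,fx=4,fy=4,interpolation=cv2.INTER_CUBIC))
E
```

```text
clock: 41.45
position: [0.5666, -0.0444, 0.1083]
ee_rot: [0.047, 0.999, -0.001, 0.0]
ft_force: [-0.8, -0.7, -2.9]
grip_width: 0.408
pos [ 0.5672 -0.0443  0.109 ] y-axis deg 84.61 tilt [ 0.0019 -0.0014] F [-0.1 -0.2 -1.7] gw 0.408 t 41.5
turn z units 0.0
shift units [0.008 0.013 0.675]
stud proj [279.30606145 256.07725807] [278.12597052 225.10150645]
```

View pics/w22c.png

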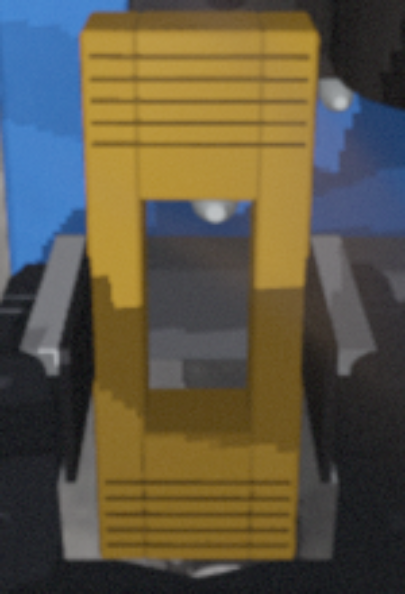

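View pics/s22.png

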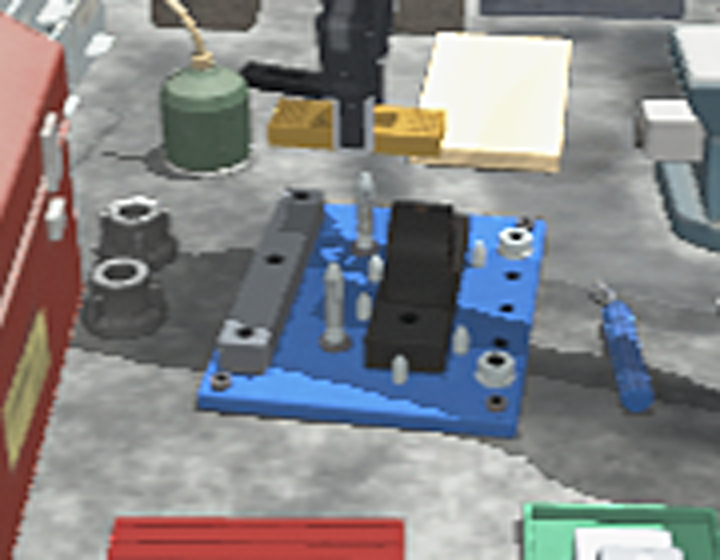

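The stud tip shows in the slot at (279,258), right where predicted, about 2.5 mm left of the tool axis. I'll centre on it and lower.

```bash
python3 -m crank '[[-1,[0.008,0.025,0],[0,0,0]],[-1,[0,0,0.2],[0,0,0]],[-1,[0,0,0.15],[0,0,0]],[-1,[0,0,0.1],[0,0,0]],[-1,[0,0,0],[0,0,0]]]'
python3 -m crank '[[-1,[0,0,0.1],[0,0,0]],[-1,[0,0,0.05],[0,0,0]],[-1,[0,0,0],[0,0,0]],[-1,[0,0,0],[0,0,0]],[-1,[0,0,0],[0,0,0]]]'
python3 - <<'E'
from h import *
goto([.5668,-.0425,.055],yawy=84.6)
E
```

```text
clock: 42.05
position: [0.5653, -0.0419, 0.0701]
ee_rot: [0.047, 0.999, -0.001, -0.001]
ft_force: [-0.6, -0.3, -1.6]
grip_width: 0.405
clock: 42.55
position: [0.5666, -0.0419, 0.0602]
ee_rot: [0.047, 0.999, -0.001, 0.001]
ft_force: [0.7, -0.1, -2.1]
grip_width: 0.406
pos [ 0.5666 -0.0419  0.0602] y-axis deg 84.63 tilt [ 0.0014 -0.0011] F [ 0.7 -0.1 -2.1] gw 0.406 t 42.55
turn z units 0.001
shift units [-0.003 -0.007  0.065]
```

```bash
python3 -m crank '[[-1,[0,0,0.04],[0,0,0]],[-1,[0,0,0],[0,0,0]],[-1,[0,0,0.02],[0,0,0]],[-1,[0,0,0],[0,0,0]],[-1,[0,0,0],[0,0,0]]]'
```

```text
clock: 43.05
position: [0.5664, -0.0419, 0.0551]
ee_rot: [0.047, 0.999, -0.001, 0.0]
ft_force: [0.1, -0.5, -3.0]
grip_width: 0.406
```

```bash
python3 -m crank '[[-1,[0,0,0.012],[0,0,0]],[-1,[0,0,0],[0,0,0]],[0.0,[0,0,0],[0,0,0]],[0.4,[0,0,0],[0,0,0]],[0.4,[0,0,0],[0,0,0]]]'
python3 -m crank '[[0.4,[0,0,-0.2],[0,0,0]],[0.4,[0,0,-0.4],[0,0,0]],[0.4,[0,0,-0.4],[0,0,0]],[0.4,[0,0,-0.3],[0,0,0]],[0.4,[0,0,0],[0,0,0]]]'
python3 - <<'E'
from h import *
im,o=snap('wrist','w23.png')
goto(None)
im,o=snap('side','s23.png')
cv2.imwrite('pics/s23.png',cv2.resize(im[150:290,180:360],None,fx=4,fy=4,interpolation=cv2.INTER_CUBIC))
E
```

```text
clock: 43.55
position: [0.5666, -0.0419, 0.0542]
ee_rot: [0.047, 0.999, -0.001, 0.001]
ft_force: [0.0, -0.0, 0.4]
grip_width: 0.699
clock: 44.05
position: [0.5683, -0.0422, 0.1626]
ee_rot: [0.047, 0.999, 0.0, 0.004]
ft_force: [0.6, -0.4, 0.0]
grip_width: 0.702
pos [ 0.5674 -0.0419  0.1606] y-axis deg 84.62 tilt [ 0.0047 -0.0004] F [-0.4  0.3 -0.7] gw 0.701 t 44.1
```

View pics/w23.png

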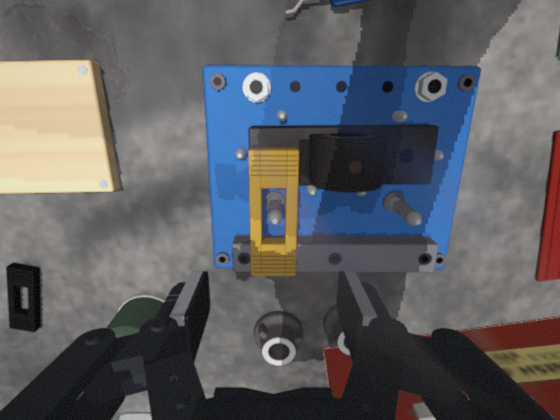

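View pics/s23.png

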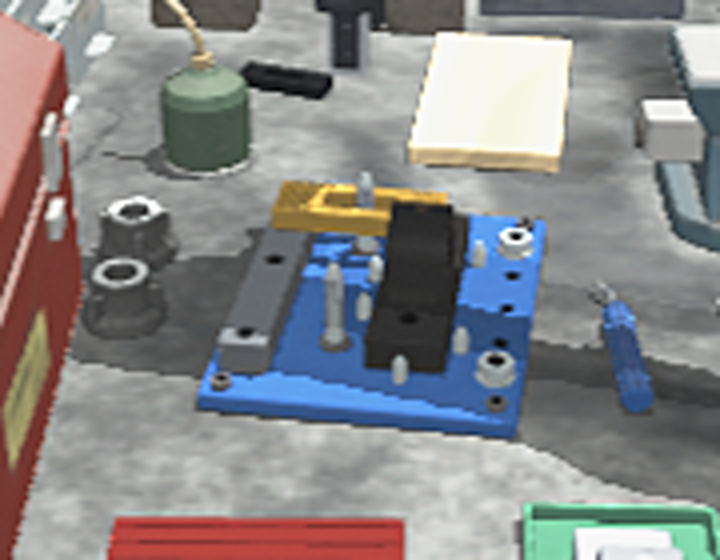

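The yellow strap is level over its stud, with one end on the rail and the other on the raw foot. Now the black one.

```bash
python3 -m crank '[[0.5,[0,0.4,0],[0,0,0]],[0.5,[0,0.5,0],[0,0,-0.173]],[0.5,[0,0.5,0],[0,0,0]],[0.5,[0,0.5,0],[0,0,0]],[0.5,[0,0.5,0],[0,0,0]]]'
python3 -m crank '[[0.5,[-0.2,0.5,0],[0,0,0]],[0.5,[-0.2,0.5,0],[0,0,0]],[0.5,[0,0.5,0],[0,0,0]],[0.5,[0,0.5,0],[0,0,0]],[0.5,[0,0,0],[0,0,0]]]'
python3 -m crank '[[0.5,[0,0,0],[0,0,0]],[0.5,[0,0,0],[0,0,0]],[0.5,[0,0,0],[0,0,0]],[0.5,[0,0,0],[0,0,0]],[0.5,[0,0,0],[0,0,0]]]'
python3 - <<'E'
from h import *
goto([.594,.3185,.028],yawy=92.4)
E
```

```text
clock: 44.65
position: [0.5672, 0.1511, 0.1571]
ee_rot: [-0.021, 1.0, -0.001, -0.0]
ft_force: [0.2, -0.2, 0.0]
grip_width: 0.747
clock: 45.15
position: [0.5904, 0.3184, 0.1557]
ee_rot: [-0.025, 1.0, 0.0, -0.001]
ft_force: [-0.0, -0.1, -0.3]
grip_width: 0.748
clock: 45.65
position: [0.5934, 0.3104, 0.1579]
ee_rot: [-0.021, 1.0, -0.001, 0.0]
ft_force: [-0.2, -0.4, -0.3]
grip_width: 0.749
pos [0.5934 0.3104 0.1579] y-axis deg 92.36 tilt [ 0.0009 -0.001 ] F [-0.2 -0.4 -0.3] gw 0.749 t 45.65
turn z units -0.001
shift units [-0.01   0.103  1.623]
```

```bash
python3 -m crank '[[0.5,[-0.01,0.1,0],[0,0,0]],[0.5,[0,0,0.4],[0,0,0]],[0.5,[0,0,0.4],[0,0,0]],[0.5,[0,0,0],[0,0,0]],[0.5,[0,0,0],[0,0,0]]]'
python3 - <<'E'
from h import *
goto([.594,.3185,.028],yawy=92.4)
im,o=snap('wrist','w24.png')
E
```

```text
clock: 46.15
position: [0.5938, 0.3193, 0.0942]
ee_rot: [-0.021, 1.0, -0.001, 0.0]
ft_force: [-0.3, -0.7, 0.6]
grip_width: 0.747
pos [0.5938 0.3193 0.0942] y-axis deg 92.43 tilt [ 0.0005 -0.0016] F [-0.3 -0.7  0.6] gw 0.747 t 46.15
turn z units 0.001
shift units [-0.002 -0.008  0.827]
```

View pics/w24.png

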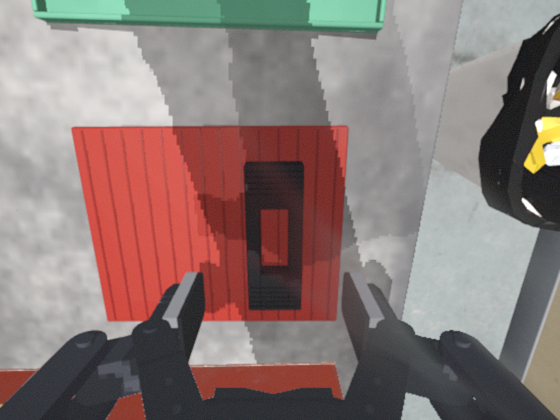

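The black strap is centred between the jaws (274,235). Descend and grip.

```bash
python3 -m crank '[[0.5,[0,0,0.3],[0,0,0]],[0.5,[0,0,0.3],[0,0,0]],[0.5,[0,0,0.12],[0,0,0]],[0.5,[0,0,0.05],[0,0,0]],[0.5,[0,0,0],[0,0,0]]]'
python3 -m crank '[[0.5,[0,0,0],[0,0,0]],[0.5,[0,0,0],[0,0,0]],[0.5,[0,0,0],[0,0,0]],[0.5,[0,0,0],[0,0,0]],[0.5,[0,0,0],[0,0,0]]]'
```

```text
clock: 46.7
position: [0.5944, 0.3191, 0.0331]
ee_rot: [-0.021, 1.0, -0.0, 0.001]
ft_force: [-1.5, 0.7, 0.7]
grip_width: 0.751
clock: 47.2
position: [0.5938, 0.3189, 0.0323]
ee_rot: [-0.021, 1.0, -0.001, 0.0]
ft_force: [-0.0, -0.7, 0.6]
grip_width: 0.753
```

```bash
python3 -m crank '[[0.5,[0,0,0.05],[0,0,0]],[0.5,[0,0,0],[0,0,0]],[-1,[0,0,0],[0,0,0]],[-1,[0,0,0],[0,0,0]],[-1,[0,0,0],[0,0,0]]]' 50
python3 -m crank '[[-1,[0,0,0],[0,0,0]],[-1,[0,0,0],[0,0,0]],[-1,[0,0,0],[0,0,0]],[-1,[0,0,0],[0,0,0]],[-1,[0,0,0],[0,0,0]]]'
python3 -m crank '[[-1,[0,0,-0.1],[0,0,0]],[-1,[0,0,-0.3],[0,0,0]],[-1,[0,0,-0.5],[0,0,0]],[-1,[0,0,-0.4],[0,0,0]],[-1,[0,0,-0.3],[0,0,0]]]'
python3 - <<'E'
from h import *
im,o=snap('wrist','w25.png')
goto([.5742,.0585,.12],yawy=84.6)
E
```

```text
clock: 47.7
position: [0.594, 0.319, 0.0284]
ee_rot: [-0.021, 1.0, -0.0, 0.001]
ft_force: [-0.9, 0.5, 3.4]
grip_width: 0.406
clock: 48.2
position: [0.594, 0.3189, 0.0284]
ee_rot: [-0.021, 1.0, -0.0, 0.001]
ft_force: [-1.0, -0.9, 4.8]
grip_width: 0.406
clock: 48.7
position: [0.5938, 0.3191, 0.1583]
ee_rot: [-0.021, 1.0, -0.0, 0.001]
ft_force: [0.6, -0.0, -2.5]
grip_width: 0.403
pos [0.5952 0.3197 0.1621] y-axis deg 92.4 tilt [0.0056 0.0021] F [ 2.6  0.1 -0.1] gw 0.405 t 48.75
turn z units 0.173
shift units [ 0.402 -3.252  0.518]
```

View pics/w25.png

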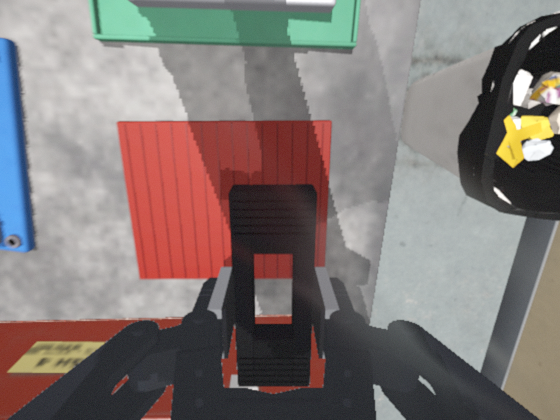

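```bash
python3 -m crank '[[-1,[0,0,0],[0,0,0.173]],[-1,[0,-0.4,0],[0,0,0]],[-1,[0,-0.5,0],[0,0,0]],[-1,[0,-0.5,0],[0,0,0]],[-1,[0,-0.5,0],[0,0,0]]]'
python3 -m crank '[[-1,[0,-0.5,0],[0,0,0]],[-1,[0,-0.5,0],[0,0,0]],[-1,[0,-0.3,0],[0,0,0]],[-1,[0,0,0],[0,0,0]],[-1,[0,0,0],[0,0,0]]]'
python3 -m crank '[[-1,[0,0,0],[0,0,0]],[-1,[0,0,0],[0,0,0]],[-1,[0,0,0],[0,0,0]],[-1,[0,0,0],[0,0,0]],[-1,[0,0,0],[0,0,0]]]'
python3 - <<'E'
from h import *
goto([.5744,.0582,.109],yawy=84.6)
E
```

```text
clock: 49.25
position: [0.5785, 0.1661, 0.1554]
ee_rot: [0.047, 0.999, -0.001, -0.0]
ft_force: [0.9, -0.4, -3.0]
grip_width: 0.406
clock: 49.75
position: [0.5693, 0.0641, 0.1559]
ee_rot: [0.047, 0.999, -0.0, 0.0]
ft_force: [0.0, 0.2, -2.7]
grip_width: 0.405
clock: 50.25
position: [0.5697, 0.0644, 0.1563]
ee_rot: [0.047, 0.999, -0.001, 0.0]
ft_force: [-0.8, 0.5, -3.2]
grip_width: 0.406
pos [0.5697 0.0644 0.1563] y-axis deg 84.65 tilt [ 0.0008 -0.0013] F [-0.8  0.5 -3.2] gw 0.406 t 50.25
turn z units 0.001
shift units [-0.065 -0.072  0.592]
```

```bash
python3 -m crank '[[-1,[-0.065,-0.072,0],[0,0,0]],[-1,[0,0,0.3],[0,0,0]],[-1,[0,0,0.3],[0,0,0]],[-1,[0,0,0],[0,0,0]],[-1,[0,0,0],[0,0,0]]]'
python3 - <<'E'
from h import *
im,o=snap('wrist','w26.png')
c=(255*(im/255.)**.6).astype(np.uint8)
cv2.imwrite('pics/w26c.png',cv2.resize(c[180:400,200:350],None,fx=2.7,fy=2.7))
goto([.5744,.0582,.0555],yawy=84.6)
K,T=cam('wrist',o); print('stud proj',proj(K,T,[.5741,.0579,.062]))
E
```

```text
clock: 50.75
position: [0.5746, 0.0573, 0.1088]
ee_rot: [0.047, 0.999, -0.001, 0.0]
ft_force: [-0.2, 0.5, -2.6]
grip_width: 0.404
pos [0.5751 0.0575 0.1095] y-axis deg 84.61 tilt [ 0.002  -0.0013] F [ 1.7 -0.1 -2.9] gw 0.405 t 50.8
turn z units 0.0
shift units [0.011 0.009 0.675]
stud proj [275.64942374 258.23605772]
```

View pics/w26c.png

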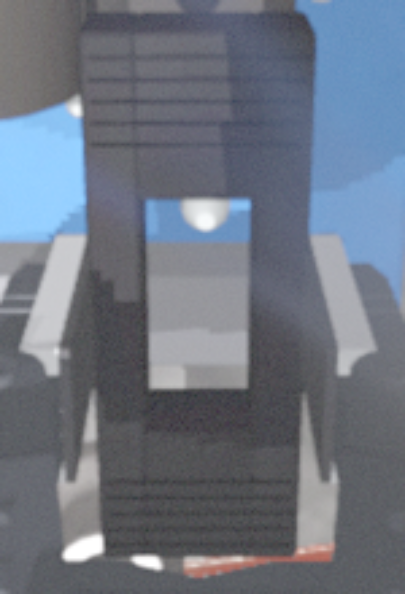

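The stud tip at crop (205,213) is centred in the slot and as predicted. Lowering.

```bash
python3 -m crank '[[-1,[0.01,0.01,0],[0,0,0]],[-1,[0,0,0.2],[0,0,0]],[-1,[0,0,0.15],[0,0,0]],[-1,[0,0,0.1],[0,0,0]],[-1,[0,0,0],[0,0,0]]]'
python3 -m crank '[[-1,[0,0,0.1],[0,0,0]],[-1,[0,0,0.05],[0,0,0]],[-1,[0,0,0],[0,0,0]],[-1,[0,0,0],[0,0,0]],[-1,[0,0,0],[0,0,0]]]'
python3 - <<'E'
from h import *
goto([.5744,.0582,.0555],yawy=84.6)
E
```

```text
clock: 51.3
position: [0.5726, 0.0586, 0.0706]
ee_rot: [0.047, 0.999, -0.001, -0.001]
ft_force: [-0.4, -0.5, -3.6]
grip_width: 0.408
clock: 51.8
position: [0.5739, 0.0588, 0.0607]
ee_rot: [0.047, 0.999, -0.0, 0.001]
ft_force: [-0.3, 0.2, -3.4]
grip_width: 0.404
pos [0.5739 0.0588 0.0607] y-axis deg 84.63 tilt [ 0.0014 -0.001 ] F [-0.3  0.2 -3.4] gw 0.404 t 51.8
turn z units 0.001
shift units [-0.006 -0.006  0.065]
```

```bash
python3 -m crank '[[-1,[0,0,0.04],[0,0,0]],[-1,[0,0,0],[0,0,0]],[-1,[0,0,0.03],[0,0,0]],[-1,[0,0,0],[0,0,0]],[-1,[0,0,0],[0,0,0]]]'
python3 -m crank '[[-1,[0,0,0],[0,0,0]],[0.0,[0,0,0],[0,0,0]],[0.4,[0,0,0],[0,0,0]],[0.4,[0,0,0],[0,0,0]],[0.4,[0,0,0],[0,0,0]]]'
python3 -m crank '[[0.4,[0,0,-0.2],[0,0,0]],[0.4,[0,0,-0.4],[0,0,0]],[0.4,[0,0,-0.4],[0,0,0]],[0.4,[0,0,-0.4],[0,0,0]],[0.4,[0,0,-0.4],[0,0,0]]]'
python3 -m crank '[[0.4,[0.3,0,-0.4],[0,0,0]],[0.4,[0.4,0,0],[0,0,0]],[0.4,[0.4,0,0],[0,0,0]],[0.4,[0,0,0],[0,0,0]],[0.4,[0,0,0],[0,0,0]]]'
python3 - <<'E'
from h import *
im,o=snap('wrist','w27.png'); goto(None)
im2,_=snap('scene','c27.png')
im,o=snap('side','s27.png')
cv2.imwrite('pics/s27.png',cv2.resize(im[150:370,180:380],None,fx=2.7,fy=2.7,interpolation=cv2.INTER_CUBIC))
E
```

```text
clock: 52.3
position: [0.5739, 0.0587, 0.0554]
ee_rot: [0.047, 0.999, -0.0, 0.001]
ft_force: [-3.2, -0.2, 4.3]
grip_width: 0.404
clock: 52.8
position: [0.5738, 0.0587, 0.0548]
ee_rot: [0.047, 0.999, -0.001, 0.001]
ft_force: [0.1, -0.3, -0.2]
grip_width: 0.701
clock: 53.3
position: [0.5736, 0.0586, 0.2014]
ee_rot: [0.047, 0.999, -0.0, 0.001]
ft_force: [0.3, 0.7, 0.4]
grip_width: 0.697
clock: 53.8
position: [0.486, 0.0673, 0.2319]
ee_rot: [0.047, 0.999, 0.001, 0.001]
ft_force: [0.6, -0.5, 0.1]
grip_width: 0.701
pos [0.4865 0.0671 0.2317] y-axis deg 84.62 tilt [ 0.0023 -0.0001] F [ 0.9 -0.4  0.1] gw 0.701 t 53.85
```

View pics/w27.png

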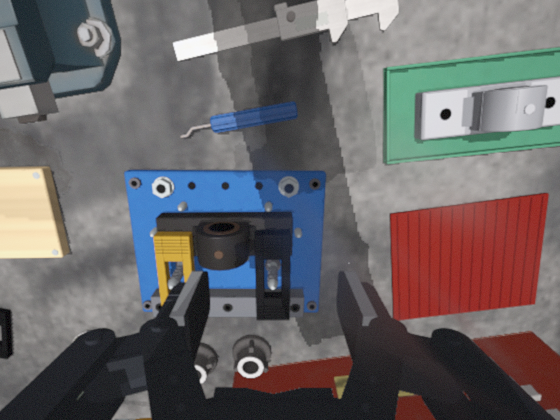

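View pics/s27.png

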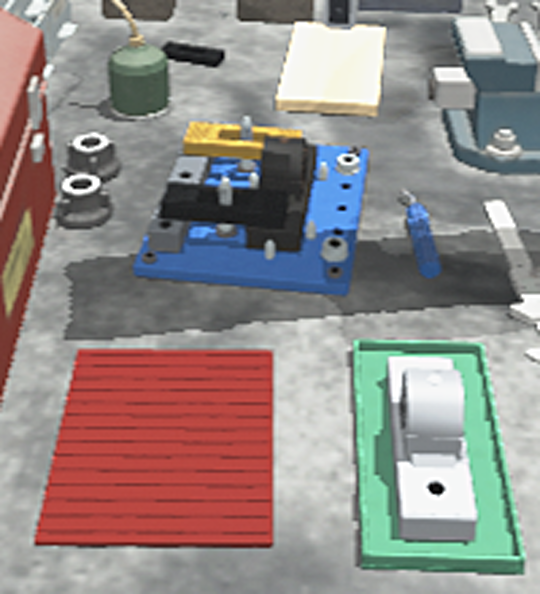

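Everything looks placed. A last numeric check compares strap positions in the side view, start against now.

Run:
```python
from h import *
im,o=snap('side','s28.png')
a=cv2.imread('pics/side0.png')
for n,q in(('start',a),('now',im)):
    h=cv2.cvtColor(q,cv2.COLOR_BGR2HSV)
    y=cv2.inRange(h,(12,100,90),(32,255,255)); y[:185]=0;y[215:]=0;y[:,:240]=0;y[:,300:]=0
    b=cv2.inRange(q,(0,0,0),(45,45,45)); b[:212]=0;b[240:]=0;b[:,:232]=0;b[:,279:]=0
    print(n,'Y',cv2.boundingRect(y),'B',cv2.boundingRect(b))
K,T=cam('wrist',manip.get_obs())
q=cv2.imread('pics/w27.png')
print('raw holes?',[ray(K,T,*p,.032).round(4).tolist() for p in [(157,214),(292,213)]],'strap tops near ends',[ray(K,T,*p,.046).round(4).tolist() for p in [(155,234),(193,233),(257,232),(291,231)]])
goto(None)
```

```text
start Y (248, 195, 44, 14) B (239, 214, 40, 20)
now Y (248, 195, 44, 14) B (240, 214, 39, 26)
raw holes? [[0.4986, -0.0531, 0.032], [0.5104, 0.0825, 0.032]] strap tops near ends [[0.5148, -0.0537, 0.046], [0.5173, -0.0163, 0.046], [0.5221, 0.0464, 0.046], [0.5242, 0.0797, 0.046]]
pos [0.4866 0.0668 0.2308] y-axis deg 84.58 tilt [ 0.0011 -0.002 ] F [-0.3 -0.1 -0.2] gw 0.698 t 54.0
```

```bash
python3 -c "
from workcell import manip
print(manip.hand_in())"
```

```text
the job is handed in; nothing more can be done
None
```

I did the whole job in order and handed it in at about 54 s of the 144 s allowed; no verdict was reported.

- **Sequence:** I laid both straps on the red mat and put the finished housing in the green tray. I then seated the raw housing between the pins and put each strap back over its own stud: black on the +y stud, yellow on the −y stud.
- **Straps:** in the side view, both match their start outlines within about 1 pixel. The exception is the black outline's bottom edge, 6 pixels lower, which I took to be the dark raw housing now merging into its colour mask. Both look level, resting on the rail and on the raw housing's feet.
- **Housings:** the finished one is centred in the tray. My last reading of the raw one's edge was 1–4 mm from where the finished one sat. I put most of that down to hand-picked pixels, and it is inside the 8 mm limit.
- **Contact:** the gripper was open, clear of everything, and the force reading was near zero.
- **Bystanders:** I did not measure the oil can or the deburring tool again; they look unmoved in the pictures.
- **Black strap release:** it was let go about 8 mm above the mat because the fingertips touched first, and it landed flat.
- **Not measured:** the contact force between the straps and the raw housing.

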